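# Load the bench warming frame in a dental lab and switch it on

## Task

Get the warming station ready: slide the white ceramic mixing slab along the bench, without lifting it, through the open end of the wide bay of the aluminium frame until it is fully home against the end wall, and lay the wax spatula flat in the narrow compartment beside it, blade in the wide end. Only when both are in place, turn the handle of the rotary isolator a quarter turn clockwise to its on stop. Leave the other things on the bench where they stand.

Things in the scene. Friction and masses are not known exactly. Their poses are not given: they have to be found in the camera images.
- slab: Loose white ceramic slab with four small grey wells on top, 92 (x) x 120 (y) x 12 mm thick, lying flat on the bench, about 0.3 kg; too wide to grasp. Origin: centre of its underside; z up, y along its length (either end may go first).
- spatula: Loose wax spatula lying flat, 170 mm long along its y axis. Origin: centre of its underside, halfway along. Dark wooden handle 12 wide x 12 mm high from y = -85 to +25 mm; steel neck; flat steel blade 26 mm wide, 5 mm thick, from y = +37 to +85 mm. Balances near y = 0.
- spatula_blade (a point): Centre of the spatula's blade, 61 mm towards +y from its origin, on its underside.
- frame: Fixed aluminium frame of low bars on the bench (no raised floor: things rest at bench level, z = 0; floors look dark). Origin on the bench at the bay's centre (same as bay), z up. Outer size about 190 (x -112 to +68) x 190 mm.
- bay (a point): Centre of the wide bay at bench level, axes as the frame: home of the slab's origin, its length along y. 98 mm wide between bars 14 mm high, 6 thick, at x = +-49 mm, from y = -45 to +60; end wall face at y = +60; open at -y, flared to 120 mm wide at y = -65. Push the slab towards +y; when home it sticks 15 mm out of the side bars.
- slot (a point): Centre of the narrow compartment (90 mm to -x of bay) at bench level, axes as the frame: home of the spatula's origin, blade towards +y. Walls 10 mm high, 5 thick. Handle end 18 mm wide inside, y = -89 to -45 mm; blade end 34 mm wide, y = +20 to +89; no walls from y = -45 to +20 (finger gap; 29 mm beside the handle to the bay's bar).
- handle (a joint): Angle of the isolator's handle: 0 = off (handle bar along the isolator's y axis), grows clockwise seen from above, 1.571 = on, at its stop (bar along the isolator's x axis). Stiff: stays where it is left, about 0.08 N m.
- isolator: Fixed grey isolator box 75 x 75 x 55 mm high on the bench; origin under its centre, z up. On its top is a black handle bar, 84 long x 14 thick, from z = 67 to 93 mm, turning about the box's vertical centre line. White marks on the box at the off place (+y) and the on place (+x).
- handle_axis (a point): On the handle's turning axis, 80 mm above the bench, halfway up the bar.
- handle_tip (a point): Middle of the handle bar's marked end, 35 mm from the axis, 80 mm above the bench; turns with the handle.
- jar: Bystander: amber jar, radius 28, 60 mm high, origin under its centre; beside the slab's way, on the robot's side.
- bottle: Bystander: white bottle, radius 22, 105 mm high, origin under its centre; beside the slab's way, on the far side.
- model: Bystander: dental model, 50 x 60 x 32 mm high, origin under its centre.
- cup: Bystander: black rubber bowl, radius 33, 60 mm high, origin under its centre.
- brush: Bystander: brush 160 mm long lying on the bench along its x axis, under 25 mm high.
- spool: Bystander: blue spool, radius 30, 50 mm high, origin under its centre.
- tin: Bystander: brass disc-shaped tin, radius 26, 22 mm high, origin under its centre.
Things that resemble listed ones, but are neither listed nor needed, are in the scene too. Several things look just like the slab: the one meant starts farthest from the robot's base. Leave any purple look-alike of the isolator alone.

How it is judged (in metres and radians):
On the way, in this order (a step that is already met when the one before it is completed fails the run):
1. slab home in its bay and spatula flat in its compartment (x of slab in the frame of bay between -0.005 and 0.005 m and y of slab in the frame of bay between -0.006 and 0.006 m and angle between the y axis of slab and the y axis of bay, either way round below 0.08 rad and height (world z) of each of slab, spatula below 0.004 m and angle between slab's own z axis and vertical below 0.05 rad and x of spatula in the frame of slot between -0.007 and 0.007 m and y of spatula in the frame of slot between -0.009 and 0.009 m and angle between the y axis of spatula and the y axis of slot, either way round below 0.1 rad and angle between spatula's own z axis and vertical below 0.06 rad and y of spatula_blade in the frame of slot above 0.03 m), for 0.2 s.
2. then the isolator is turned on (value of joint handle above 1.4 rad), for 0.2 s.
At the end, for the whole second after the job is handed in: Slab flat in the bay: within 5 mm sideways, 6 mm lengthwise, 0.08 rad of home. Spatula flat in the compartment, blade in the wide end: within 7 mm sideways, 9 mm lengthwise, 0.1 rad. Both at rest. Handle past 1.40 rad (stop at 1.571) (all of step 1 and linear speed of each of slab, spatula below 0.02 m/s and angular speed of each of slab, spatula below 0.1 rad/s and value of joint handle above 1.4 rad); the robot touches nothing.
It fails at once if the slab is lifted off the bench (by more than 20 mm) (height (world z) of slab above 0.02 m).
It fails at once if a bystander is pushed more than 25 mm or knocked over (distance of any of jar, bottle, model, cup, brush, spool, tin from where it was at the start of the episode above 0.025 m or angle between any of jar, bottle, model, cup, spool, tin's own z axis and vertical above 0.6 rad).
It also fails if it takes over 67 s, if anything falls off the work surface, if the arm or the gripper's body presses on something with over 40 N, if the wrist force passes 120 N, or if a joint passes its speed limit or range.

## Robot

A 6-joint arm with a two-finger parallel gripper is mounted at the origin on the work surface. World frame = base frame: x ahead of the robot, y to its left, z up, the work surface at z = 0. Lengths are in m, angles in degrees, forces in N, time in s.
With the tool pointing down it reaches from about 0.35 to 0.875 m from the base axis. Payload 4.2 kg.
Tool frame: the origin (TCP) lies midway between the tips of the shut fingers; the grasp point (between the pads) lies 19 mm behind it; z points along the fingers, y is the line along which they close (so a half turn about z gives the same grasp; the last joint's range is limited). The gripper opens to 87 mm and grips with 3 to 60 N. Pads are 19 mm wide; open, the fingers measure 117 mm over their backs; the gripper's body (75 mm by 190 mm) begins 51 mm behind the grasp point.
Start: joints at [82.254, 22.042, 0.453, 0, -68.411, -14.817], TCP at [0.24, 0.577, 0.223] pointing down, gripper open.
Joint ranges: [-179.83, 179.83], [-69.29, 118.12], [-61.27, 80.66], [-181.25, 117.63], [-171.15, -9.14], [-177.46, 177.46]. Speed limits (degrees/s): [159.86, 159.86, 180, 180, 180, 180].

## Interface

Orientations are given as a 3x3 rotation matrix whose columns are the frame's x, y, z axes.
In Python, from station import * gives the robot as it stands.
- The arm moves only by the tool move_arm, never from a script. Its argument "targets" is text: rows parted by semicolons, each of 4 numbers parted by spaces: the shift along the world's x, y, z in units of 25 mm (1.0 is 25 mm), then the turn about the world's z in units of 5 degrees (1.0 is 5 degrees). In form: tx ty tz spin; .... A call has 1 to 10 rows; each row shifts and turns the commanded pose from where the row before left it; what a row does not reach is not made up. A row lasts 1/12 s, in which the tool goes at most 41.7 mm and 7.16 degrees, less where a joint would pass 70% of its speed; a pose out of reach is approached as far as the arm can. A call is refused whole if a number of a shift passes 1 or a number of a turn 1, either way. A call with a gripper value outside its range is refused whole. "gripper" is the finger opening in mm, from 0 to 87, set as the call begins (left out, the last holds). The fingers move at their own pace and stop on an object; the grip force is fixed at half the most. Time passes only in rows, so rows that do not move let the fingers close. It gives the time, the measured TCP pose, the force, the opening and the grip force at its end, in the units of the state.
- sense(): the state, without advancing time (a new reading comes with each control period).
- capture(name): name is "scene" or "side" or "wrist"; returns a dict with "image" (420x560x3 uint8, blue, green, red), "fx", "fy", "cx", "cy" (pixels), "world_from_camera" (4x4, takes a point from camera to world coordinates); the wrist camera has in their place "hand_eye" (4x4, takes a point from camera to tool coordinates, whose origin is the TCP and whose axes are the flange's). Camera axes: x right, y up, looking along -z (the intrinsics and any distortion apply to the point x, -y, -z); pixel columns grow to the right and rows downward; lengths in m; the calibration is good to about 2 mm. The wrist camera is an equidistant fisheye: a pixel r from the principal point sees the ray r / f radians off the axis. A picture is of the moment at which its call begins: read the wrist's pose just before it. There is no depth.
- finish_job(): hands the job in; it is judged then, once.
The state is a dict: "time_s": time; "joints": joint angles; "joint_velocities": joint speeds; "effort": joint torques, N m; "tcp_pos": TCP position; "ee_rot": TCP orientation; "wrist_force": force on the tool from outside, world axes, zero at the start; "moment": the same for the moment, N m; "gripper_width": opening from 0.0 (shut) to 1.0 (fully open); "gripper_force": force on a finger pad.
Only numpy, scipy, OpenCV 4.12 (cv2) and the standard library are available. Lean on these libraries where they do the work, as an engineer would, in place of code of your own. Each camera call takes 0.05 s, during which the arm holds its last target. There are 200 camera calls.

## Working session

There is one attempt and no reset: what is moved stays moved. The work goes in short steps, Python scripts to look and compute and a tool call to move; the robot and the scene stay as the last step left them, time stands still between calls to the robot, and variables do not carry over. Pictures are saved under pics/ and viewed, at most 10 in all, crops included, and the job is handed in when it is done.

Besides the shell and the picture viewer there is one more tool, called after ">>>" by a JSON object that holds its "method" and its "body". move_arm: Moves the arm, as the interface text tells. Its arguments: {"type":"object","properties":{"targets":{"type":"string"},"gripper":{"type":"number"}},"required":["targets"]}

```bash
mkdir -p pics; ls; cat > h.py <<'E'
from station import *
import numpy as np, cv2
def ray(c,px):
    # world ray for scene/side
    d=np.array([(px[0]-c["cx"])/c["fx"],-(px[1]-c["cy"])/c["fy"],-1.0])
    T=np.array(c["world_from_camera"]); return T[:3,3],T[:3,:3]@d
def plane(c,px,z=0.0):
    o,d=ray(c,px); return o+d*(z-o[2])/d[2]
def proj(c,P):
    T=np.linalg.inv(np.array(c["world_from_camera"])); q=T[:3,:3]@np.array(P)+T[:3,3]
    return np.array([c["cx"]+c["fx"]*q[0]/-q[2], c["cy"]+c["fy"]*(-q[1])/-q[2]])
E
python3 - <<'E'
from h import *
for n in("scene","side"):
    c=capture(n); cv2.imwrite(f"pics/{n}0.png",c["image"]); np.savez(f"{n}0.npz",**{k:np.array(v) for k,v in c.items()})
    print(n,[k for k in c],c["fx"],np.round(c["world_from_camera"],3).tolist())
E
```

```text
pics
scene ['image', 'fx', 'fy', 'cx', 'cy', 'world_from_camera'] 387.3564194939916 [[0.733, -0.589, 0.339, 0.857], [0.68, 0.646, -0.348, -0.392], [-0.014, 0.486, 0.874, 1.039], [0.0, 0.0, 0.0, 1.0]]
side ['image', 'fx', 'fy', 'cx', 'cy', 'world_from_camera'] 488.25524053269964 [[0.799, 0.435, -0.416, -0.172], [-0.602, 0.575, -0.554, -0.851], [-0.001, 0.693, 0.721, 1.163], [0.0, 0.0, 0.0, 1.0]]
```

View pics/scene0.png

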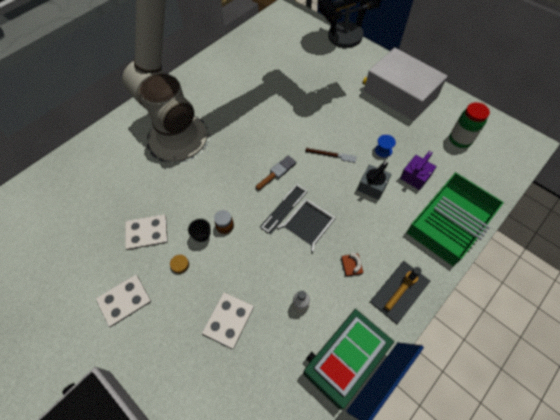

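View pics/side0.png

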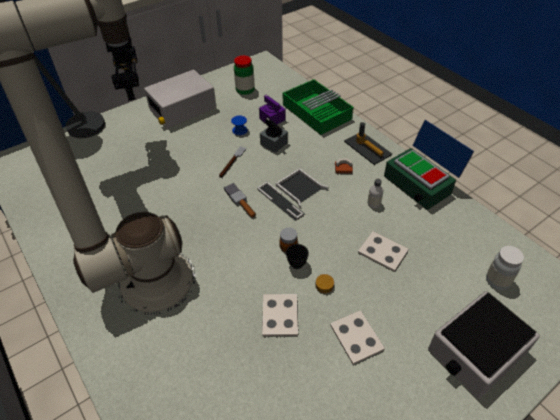

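Scene view: slab look-alikes at (146,232), (124,300) and (228,320). Spatula candidates are (276,173), which has a wide grey head, and (330,155). The grey isolator is at (375,182), the purple one at (419,170) and the frame at (298,215). Next I'll locate them all and look at a close crop.

```bash
cat >> h.py <<'E'
def load(n):
    d=np.load(n); return {k:d[k] for k in d.files}
E
python3 - <<'E'
from h import *
c=load("scene0.npz"); s=load("side0.npz")
for n,a,b in [("slabA",(146,232),(280,314)),("slabB",(124,300),(357,336)),("slabC",(228,320),(383,250)),("toolwide",(276,173),(240,200)),("toolthin",(330,155),(233,161)),("frame",(298,215),(295,190)),("isol",(375,182),(274,138)),("purple",(419,172),(272,110)),("jar",(224,224),(289,240)),("cup",(199,232),(297,257)),("bottle",(301,304),(376,195)),("tin",(179,264),(325,284)),("model",(352,264),(344,167)),("spool",(385,147),(239,125))]:
    p=plane(c,a,.01);q=plane(s,b,.01);print(n,np.round(p[:2],3),np.round(q[:2],3),"r",round(np.hypot(*p[:2]),3))
im=c["image"]
a=cv2.resize(im[120:270,240:440],None,fx=4,fy=4,interpolation=cv2.INTER_CUBIC)
cv2.imwrite("pics/crop1.png",a)
im=s["image"]
a=cv2.resize(im[110:260,200:400],None,fx=4,fy=4,interpolation=cv2.INTER_CUBIC)
cv2.imwrite("pics/crop2.png",a)
print(np.linalg.norm(sense()["wrist_force"]),np.round(sense()["ee_rot"],3).tolist())
E
```

```text
slabA [ 0.218 -0.302] [ 0.21 -0.3 ] r 0.373
slabB [ 0.338 -0.469] [ 0.33 -0.47] r 0.578
slabC [ 0.584 -0.315] [ 0.578 -0.312] r 0.664
toolwide [0.359 0.111] [0.352 0.113] r 0.376
toolthin [0.442 0.283] [0.435 0.285] r 0.525
frame [0.513 0.044] [0.522 0.041] r 0.514
isol [0.614 0.297] [0.623 0.301] r 0.681
purple [0.695 0.422] [0.717 0.445] r 0.813
jar [ 0.37  -0.128] [ 0.379 -0.115] r 0.391
cup [ 0.334 -0.196] [ 0.36 -0.18] r 0.387
bottle [ 0.698 -0.153] [ 0.719 -0.137] r 0.714
tin [ 0.368 -0.301] [ 0.365 -0.3  ] r 0.476
model [0.728 0.029] [0.725 0.027] r 0.729
spool [0.556 0.432] [0.562 0.444] r 0.704
0.8545072386492781 [[0.923, -0.384, -0.001], [-0.384, -0.923, -0.002], [0.0, 0.002, -1.0]]
```

View pics/crop1.png

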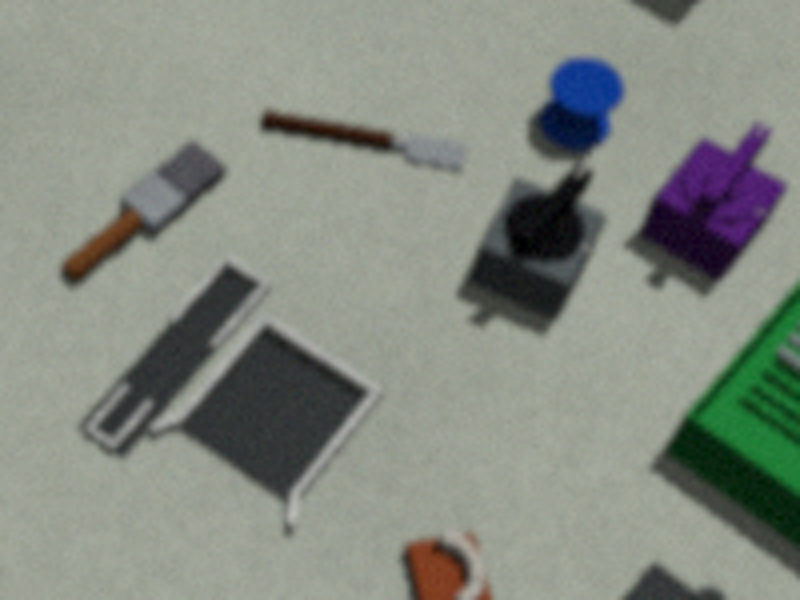

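Crop: the thin dark-brown tool with the steel blade is the spatula, at (330,155). The wide-headed tool at (276,173) is the brush. The slab is C at (228,320), farthest from the base at r = 0.66, and the isolator is the grey one. The frame opens towards the slab.

```bash
python3 - <<'E'
from h import *
c=load("scene0.npz"); s=load("side0.npz")
print("scene: spat ends",*[np.round(plane(c,p,.008)[:2],3) for p in [(306,150),(338,155),(355,159)]])
f=lambda x,y:(240+x/4,120+y/4)
for n,p in dict(slotL_handleend=(102,440),slot_bladeend=(245,270),bayendL=(265,325),bayendR=(375,388),flareR=(290,528),flareL=(155,432)).items():
    print(n,np.round(plane(c,f(*p),.012)[:2],3))
# slabs
for n,cc,p in(("scene",c,(228,320)),("side",s,(383,250))):
    m=(cc["image"].min(2)>150).astype(np.uint8)
    g=cv2.findContours(m,cv2.RETR_EXTERNAL,cv2.CHAIN_APPROX_NONE)[0]
    for k in g:
        if cv2.contourArea(k)>300 and cv2.pointPolygonTest(cv2.convexHull(k),p,False)>0:
            w=np.array([plane(cc,q[0],.012)[:2] for q in cv2.convexHull(k).astype(float)],np.float32)
            print(n,cv2.minAreaRect(w*1000))
E
```

```text
scene: spat ends [0.369 0.247] [0.461 0.302] [0.512 0.327]
slotL_handleend [ 0.476 -0.059]
slot_bladeend [0.456 0.124]
bayendL [0.5   0.096]
bayendR [0.597 0.111]
flareR [ 0.623 -0.019]
flareL [ 0.5   -0.028]
scene ((583.4786987304688, -303.5984191894531), (109.84598541259766, 134.49928283691406), 18.679794311523438)
side ((578.6370849609375, -310.4888000488281), (89.4640884399414, 116.8891830444336), 18.038028717041016)
```

>>> {"method": "move_arm", "body": {"targets": "0.5 -1 0.25 0;0.5 -1 0.25 0;0.5 -1 0.25 0;0.5 -1 0.25 0;0.5 -1 0.25 0;0.5 -1 0.25 0;0.5 -1 0.25 0;0.5 -1 0.25 0;0.5 -1 0.25 0;0.5 -1 0.25 0", "gripper": 40}}

```text
time_s: 0.93
tcp_pos: [0.3649, 0.3256, 0.285]
ee_rot: [[0.924, -0.384, -0.001], [-0.384, -0.924, -0.001], [-0.0, 0.001, -1.0]]
wrist_force: [0.6, -0.3, -0.2]
gripper_width: 0.468
gripper_force: 0.0
```

```bash
cat >> h.py <<'E'
def wcap(name):
    st=sense(); c=capture("wrist"); T=np.eye(4); T[:3,:3]=st["ee_rot"]; T[:3,3]=st["tcp_pos"]
    c["world_from_camera"]=T@np.array(c["hand_eye"]); cv2.imwrite(f"pics/{name}.png",c["image"])
    np.savez(name+".npz",**{k:np.array(v) for k,v in c.items()}); return c
def wray(c,px):
    u=np.array([px[0]-c["cx"],px[1]-c["cy"]])/np.array([c["fx"],c["fy"]]); t=np.hypot(*u); k=np.sin(t)/max(t,1e-9)
    T=c["world_from_camera"]; return T[:3,3],T[:3,:3]@np.array([u[0]*k,-u[1]*k,-np.cos(t)])
def wplane(c,px,z=0.0):
    o,d=wray(c,px); return (o+d*(z-o[2])/d[2])
def wproj(c,P):
    T=np.linalg.inv(c["world_from_camera"]); q=T[:3,:3]@np.array(P)+T[:3,3]
    v=np.array([q[0],-q[1]]); t=np.arctan2(np.hypot(*v),-q[2]); v=v/np.hypot(*v)*t
    return np.array([c["cx"]+c["fx"]*v[0],c["cy"]+c["fy"]*v[1]])
E
python3 - <<'E'
from h import *
c=wcap("w1"); print(c["fx"],c["cx"],c["cy"],np.round(c["hand_eye"],3).tolist(),sense()["tcp_pos"])
E
```

```text
325.19226210127806 280.7439943221563 206.3540670284132 [[0.001, 0.954, 0.301, 0.083], [1.0, -0.001, 0.0, -0.001], [0.0, 0.301, -0.954, -0.16], [0.0, 0.0, 0.0, 1.0]] [0.36626212 0.3226187  0.28667119]
```

View pics/w1.png

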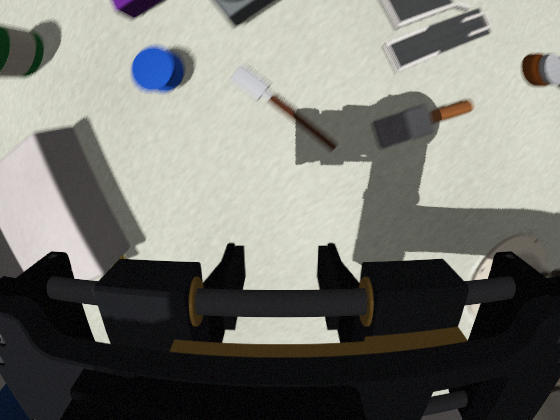

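Wrist view 1 shows the spatula with its blade at (250,83) and handle end at (336,149). The brush is at (420,122), the spool at (157,69), and the frame is cut off at the top right. I'll move so both the frame and the spatula are in view.

>>> {"method": "move_arm", "body": {"targets": "-0.15 -1 0 0;-0.15 -1 0 0;-0.15 -1 0 0;-0.15 -1 0 0;-0.15 -1 0 0;-0.15 -1 0 0;-0.15 -1 0 0;0 0 0 0;0 0 0 0"}}

```text
time_s: 1.73
tcp_pos: [0.3382, 0.1512, 0.2851]
ee_rot: [[0.923, -0.385, 0.0], [-0.385, -0.923, 0.001], [0.0, -0.001, -1.0]]
wrist_force: [0.3, 0.3, -0.5]
gripper_width: 0.46
gripper_force: 0.0
```

```bash
python3 - <<'E'
from h import *
c=wcap("w2"); print(sense()["tcp_pos"])
E
```

```text
[0.33848644 0.15194113 0.28510439]
```

View pics/w2.png

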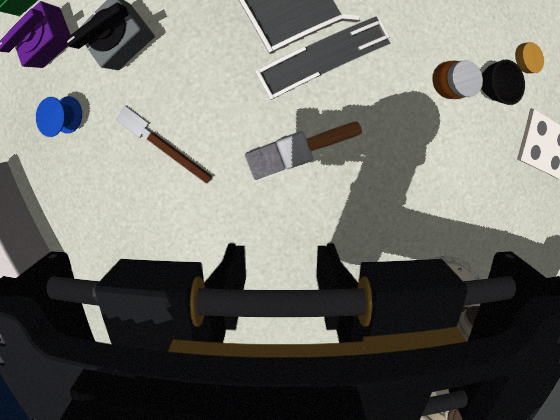

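Wrist view 2: spatula blade at (133,121) and handle end at (211,179). The slot runs from about (264,83), its blade end, to (384,29). The isolator is at (118,30) with its bar pointing left. I'll measure the spatula across both views by masks.

```bash
python3 - <<'E'
from h import *
def tri(rs):
    A=np.zeros((3,3));b=np.zeros(3)
    for o,d in rs:
        d=d/np.linalg.norm(d);M=np.eye(3)-np.outer(d,d);A+=M;b+=M@o
    return np.linalg.solve(A,b)
views=[("w1",(225,55,345,160)),("w2",(110,98,222,190))]
E={}
for n,(x0,y0,x1,y1) in views:
    c=load(n+".npz"); im=c["image"][y0:y1,x0:x1].astype(int)
    red=((im[...,2]-im[...,0])>22)&(im[...,2]<150)
    k,l,st,_=cv2.connectedComponentsWithStats(red.astype(np.uint8)); i=1+np.argmax(st[1:,4])
    ys,xs=np.where(l==i); P=np.c_[xs+x0,ys+y0].astype(float)
    m=P.mean(0);u=np.linalg.svd(P-m,full_matrices=False)[2][0];t=(P-m)@u
    a,b=m+u*t.min(),m+u*t.max()
    if a[0]<b[0]:a,b=b,a   # a=handle end (right), b=neck side
    hsv=cv2.cvtColor(c["image"],cv2.COLOR_BGR2HSV)
    bm=((im.min(2)>0)&(np.abs(im[...,2]-im[...,0])<12)).astype(np.uint8)
    print(n,len(P),a,b, "centre w:",wplane(c,m,.012), "ends",wplane(c,a,.012)[:2],wplane(c,b,.012)[:2])
    E[n]=(wray(c,a),wray(c,b),wray(c,m))
for j in range(3): print(tri([E["w1"][j],E["w2"][j]]))
# candidates of the blade tip
for n,q in(("w1",(241,72)),("w2",(124,113))):
    c=load(n+".npz");print(n,"tip",wplane(c,q,.005))
E
```

```text
w1 264 [304.30892461 123.61621653] [270.97719736  96.78600738] centre w: [0.43975878 0.29055288 0.012     ] ends [0.40985302 0.27416518] [0.45952065 0.30111023]
w2 618 [208.61687243 180.17220994] [148.32751007 135.24433849] centre w: [0.40940686 0.27677631 0.012     ] ends [0.36293419 0.25054065] [0.45706637 0.30402086]
[ 0.38149602  0.26844892 -0.038618  ]
[0.45787004 0.30120915 0.0182117 ]
[ 0.42424882  0.28989351 -0.02338992]
w1 tip [0.50695292 0.32480037 0.005     ]
w2 tip [0.50464139 0.32832948 0.005     ]
```

```bash
python3 - <<'E'
from h import *
st=sense();print(np.round(st["joints"],1))
a=load("w1.npz");b=load("w2.npz")
rs=[wray(a,(336,149)),wray(b,(208.6,180.2))]
A=np.zeros((3,3));v=np.zeros(3)
for o,d in rs:
    M=np.eye(3)-np.outer(d,d);A+=M;v+=M@o
print("handle end tri",np.linalg.solve(A,v))
P=lambda q,z=.010:wplane(b,q,z)[:2]
print("slot ends",P((256,68)),P((269,98)),P((379,17)),P((390,40)))
E
```

```text
[ 49.7  -6.8 -24.7  -0.  -72.   17.7]
handle end tri [0.36395968 0.24789987 0.02089453]
slot ends [0.47665475 0.12998931] [0.43258409 0.12993684] [ 0.48591611 -0.05299593] [ 0.45047028 -0.05478268]
```

Spatula origin is (0.4375,0.291), axis 29.6°, height about right. J6 range means turning −128°.

>>> {"method": "move_arm", "body": {"targets": "0.15 0.2 0 -1;0.15 0.2 0 -1;0.15 0.2 0 -1;0.15 0.2 0 -1;0.15 0.2 0 -1;0.15 0.2 0 -1;0.15 0.2 0 -1;0.15 0.2 0 -1;0.15 0.2 0 -1;0.15 0.2 0 -1"}}

```text
time_s: 2.62
tcp_pos: [0.3763, 0.2034, 0.2845]
ee_rot: [[0.297, -0.955, -0.001], [-0.955, -0.297, -0.001], [0.0, 0.001, -1.0]]
wrist_force: [0.0, 0.5, -0.1]
gripper_width: 0.461
gripper_force: 0.0
```

>>> {"method": "move_arm", "body": {"targets": "0.15 0.2 -0.4 -1;0.15 0.2 -0.4 -1;0.15 0.2 -0.4 -1;0.15 0.2 -0.4 -1;0.15 0.2 -0.4 -1;0.15 0.2 -0.4 -1;0.15 0.2 -0.4 -1;0.15 0.2 -0.4 -1;0.15 0.2 -0.4 -1;0.15 0.2 -0.4 -1"}}

```text
time_s: 3.45
tcp_pos: [0.4137, 0.2534, 0.1839]
ee_rot: [[-0.541, -0.841, -0.001], [-0.841, 0.541, -0.001], [0.001, 0.0, -1.0]]
wrist_force: [0.2, -0.1, 0.9]
gripper_width: 0.459
gripper_force: 0.0
```

>>> {"method": "move_arm", "body": {"targets": "0.15 0.25 -0.6 -1;0.15 0.25 -0.6 -1;0.15 0.25 -0.6 -1;0.15 0.25 -0.6 -1;0.15 0.25 -0.6 -1;0.2 0.3 -0.6 -0.6;0 0 0 0;0 0 0 0"}}

```text
time_s: 4.12
tcp_pos: [0.4369, 0.2913, 0.0938]
ee_rot: [[-0.87, -0.494, -0.002], [-0.494, 0.87, -0.002], [0.003, -0.001, -1.0]]
wrist_force: [0.1, -0.2, -0.4]
gripper_width: 0.458
gripper_force: 0.0
```

```bash
python3 - <<'E'
from h import *
c=wcap("w3"); st=sense(); print(st["tcp_pos"],np.round(st["ee_rot"],3).tolist(),np.round(st["joints"],1))
R=np.array(st["ee_rot"]);print("yaw",np.degrees(np.arctan2(R[1,0],R[0,0])))
# predicted pixels of handle end / blade tip
u=np.array([.8695,.494]);o=np.array([.4375,.291])
for t in(-.085,.025,.085):print(wproj(c,[*(o+u*t),.012]))
E
```

```text
[0.43720899 0.29132633 0.09480644] [[-0.87, -0.493, -0.001], [-0.493, 0.87, -0.001], [0.001, -0.001, -1.0]] [  51.4   20.1  -23.3    0.   -46.7 -111.8]
yaw -150.4345289016261
[279.37704714 104.04743349]
[279.383564  243.4340917]
[279.43992661 304.44038565]
```

View pics/w3.png

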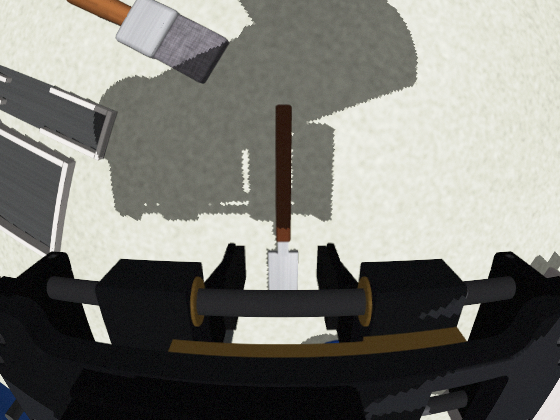

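Wrist view 3 confirms it. The handle runs from (283,104) to (283,242), about 3 mm right of the prediction and aligned, with the blade between the fingers. Now descend and grasp.

>>> {"method": "move_arm", "body": {"targets": "-0.06 0.1 -0.7 0;0 0 -0.7 0;0 0 -0.7 0;0 0 -0.7 0;0 0 -0.5 0;0 0 -0.35 0;0 0 0 0;0 0 0 0"}}

```text
time_s: 4.83
tcp_pos: [0.4361, 0.2937, 0.0044]
ee_rot: [[-0.871, -0.492, 0.001], [-0.492, 0.871, 0.0], [-0.001, 0.0, -1.0]]
wrist_force: [0.1, 0.4, -0.4]
gripper_width: 0.457
gripper_force: 0.0
```

>>> {"method": "move_arm", "body": {"targets": "0 0 0 0;0 0 0 0;0 0 0 0;0 0 0 0;0 0 0 0;0 0 0 0", "gripper": 5}}

```text
time_s: 5.33
tcp_pos: [0.4359, 0.2935, 0.0041]
ee_rot: [[-0.871, -0.492, 0.0], [-0.492, 0.871, 0.0], [-0.0, 0.0, -1.0]]
wrist_force: [-0.5, -0.1, 1.7]
gripper_width: 0.129
gripper_force: 30.0
```

>>> {"method": "move_arm", "body": {"targets": "0 0 0.4 0;0 0 0.9 0;0 0 0.9 0;0 0 0.9 0;0 0 0.9 0.5;0.2 -0.2 0.9 1;0.3 -0.3 0.8 1;0.4 -0.3 0.7 1;0.4 -0.4 0.6 1;0.4 -0.4 0.5 1"}}

```text
time_s: 6.17
tcp_pos: [0.4786, 0.2531, 0.1934]
ee_rot: [[-0.541, -0.841, 0.001], [-0.841, 0.541, 0.001], [-0.002, -0.0, -1.0]]
wrist_force: [0.2, -0.5, -1.2]
gripper_width: 0.132
gripper_force: 30.0
```

>>> {"method": "move_arm", "body": {"targets": "0.4 -0.4 0.5 1;0.4 -0.4 0 1;0.4 -0.4 0 1;0.4 -0.4 0 1;0.4 -0.4 0 1;0.4 -0.3 0 1;0.4 -0.3 0 1;0.4 -0.3 0 0.5;0 0 0 0;0 0 0 0"}}

```text
time_s: 7.0
tcp_pos: [0.5581, 0.1804, 0.2039]
ee_rot: [[0.075, -0.997, -0.001], [-0.997, -0.075, -0.0], [-0.0, 0.001, -1.0]]
wrist_force: [0.6, -0.3, -0.5]
gripper_width: 0.133
gripper_force: 30.0
```

```bash
python3 - <<'E'
from h import *
c=wcap("w4"); st=sense(); print(st["tcp_pos"],np.round(st["ee_rot"],3).tolist(),st["gripper_width"])
E
```

```text
[0.55779655 0.18074299 0.20387541] [[0.076, -0.997, -0.001], [-0.997, -0.076, -0.0], [-0.0, 0.001, -1.0]] 0.12920623462034012
```

View pics/w4.png

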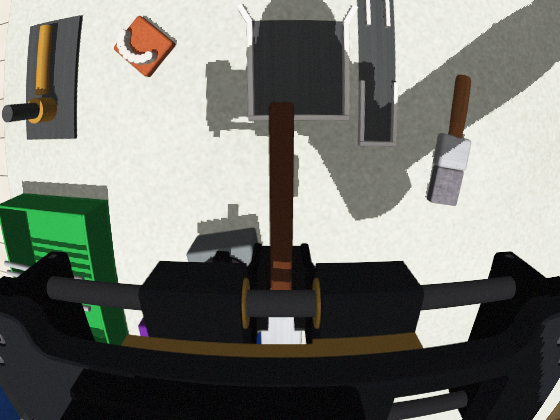

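Wrist view 4: the bay floor is at (300,70) with its end wall at row ~115. The blade end of the slot is at (378,141), the handle-end channel at (378,10), and the held spatula is straight at column 281. I'll measure the frame's edges from the dark floor masks.

```bash
python3 - <<'E'
from h import *
c=load("w4.npz"); g=cv2.cvtColor(c["image"],cv2.COLOR_BGR2GRAY).astype(int)
for r in (5,15,25,35,50,65,80,95,105,115,120,125,130,135,140,145):
    row=g[r,235:410]; e=np.diff(row); idx=np.where(np.abs(e)>25)[0]
    print(r,[(int(i+235.5),int(e[i])) for i in idx])
print("col 310,330,378 vertical")
for x in (258,310,330,370,378,386):
    col=g[:160,x]; e=np.diff(col); print(x,[(int(i),int(e[i])) for i in np.where(np.abs(e)>25)[0]])
E
```

```text
5 [(241, -32), (242, -89), (243, 86), (265, -40), (266, -62), (326, 39), (327, 63), (349, -55), (351, 51), (356, -108), (357, -31), (365, 113), (366, 41), (369, -86), (370, -57), (384, 49), (385, 108), (388, -56), (389, -98), (392, 62), (393, 78)]
15 [(240, -49), (241, 45), (248, -29), (261, -114), (332, 31), (333, 53), (344, -100), (346, 118), (356, -70), (357, -74), (365, 48), (366, 108), (369, -62), (370, -93), (385, 139), (386, 28), (389, -149), (393, 100), (394, 33)]
25 [(251, -144), (252, -40), (259, -39), (334, 36), (342, 37), (343, 117), (357, -101), (385, 61), (386, 87), (389, -54), (390, -97), (393, 82), (394, 61)]
35 [(246, 27), (251, -85), (252, -67), (258, -30), (336, 36), (342, 33), (343, 112), (348, -26), (357, -90), (358, -50), (393, 28), (394, 111)]
50 [(245, -56), (246, -50), (251, -40), (252, -36), (341, 33), (343, 26), (344, 70), (345, 64), (348, -27), (357, -59), (358, -81), (394, 102), (395, 34)]
65 [(245, -47), (246, -40), (251, -36), (252, -39), (341, 33), (344, 50), (357, -28), (358, -42), (372, 38), (394, 86), (395, 57)]
80 [(252, -58), (344, 51), (357, -26)
[... 764 characters left out ...]
 (269, -48), (293, 210), (302, -55), (303, -38), (359, 38), (363, -75), (392, 31)]
140 [(267, -44), (268, -105), (269, -56), (292, 42), (293, 164), (307, -69), (309, -39), (357, -34), (359, 35), (363, -64), (389, 33), (392, 51)]
145 [(267, -46), (268, -105), (269, -51), (292, 39), (293, 161), (309, -27), (310, -45), (312, -34)]
col 310,330,378 vertical
258 [(19, -30), (20, -115), (114, 50), (115, 44), (135, 116)]
310 [(19, -74), (113, 27), (114, 54), (144, 67), (145, 29)]
330 [(8, -108), (20, -60), (114, 77)]
370 [(2, 48), (6, -29), (8, 28), (10, 26), (23, -43), (24, -87), (62, -30), (140, 39), (141, 41)]
378 [(104, -40), (140, 38), (141, 43)]
386 [(23, -32), (25, -42), (140, 32), (141, 49)]
```

```bash
python3 - <<'E'
from h import *
c=load("w4.npz")
W=lambda x,y,z:wplane(c,(x,y),z)[:2]
for r in(50,65,95):
    a,b=W(251.9,r,.014),W(344.4,r,.014); print("bay",r,a,b,"mid",(a+b)/2,"w",np.linalg.norm(a-b))
for r in(100,125,138):
    a,b=W(363.9,r,.010),W(393.3,r,.010); print("blade",r,a,b,"mid",(a+b)/2,"w",np.linalg.norm(a-b))
for r in(5,10,15):
    a,b=W(370,r,.010),W(385.7,r,.010); print("hand",r,(a+b)/2,"w",np.linalg.norm(a-b))
print("bay end wall",W(258,115,.014),W(310,114.5,.014),W(330,115,.014))
print("slot end",W(370,141,.010),W(386,141,.010),"hand wall start y=-45",W(387.5,24,.01),W(367.5,24,.01))
# hand wall start in w2 etc: slot corners
b=load("w2.npz")
# held spatula end
print("spat handle end px 102 ->",W(281,102,.204+.012-.004))
E
```

```text
bay 50 [0.5997818  0.03864192] [0.50210957 0.02942322] mid [0.55094568 0.03403257] w 0.09810631473640613
bay 65 [0.59851664 0.05515057] [0.50082882 0.04610583] mid [0.54967273 0.0506282 ] w 0.0981056370664997
bay 95 [0.59615622 0.08765773] [0.49801481 0.07890997] mid [0.54708551 0.08328385] w 0.09853050808783036
blade 100 [0.4749921  0.08143833] [0.44093601 0.0766077 ] mid [0.45796406 0.07902302] w 0.03439698465952716
blade 125 [0.47206329 0.10908691] [0.43765927 0.1047317 ] mid [0.45486128 0.10690931] w 0.03467858794642396
blade 138 [0.47038526 0.12352361] [0.43573854 0.11940996] mid [0.4530619  0.12146679] w 0.03489007793883143
hand 5 [ 0.46701316 -0.03105834] w 0.018560282614448614
hand 10 [ 0.46672843 -0.02486658] w 0.018514431167244553
hand 15 [ 0.46642863 -0.01873756] w 0.01847270673492809
bay end wall [0.58818732 0.10877666] [0.53307646 0.10390216] [0.51158948 0.10230802]
slot end [0.46292605 0.12607625] [0.44406822 0.1238764 ] hand wall start y=-45 [ 0.45470403 -0.00999938] [ 0.47772688 -0.00561434]
spat handle end px 102 -> [0.56485231 0.09610916]
```

Sizes come out right: bay 98.1 mm, slot 18.5 and 34.5 mm. The frame axis is 94.8°, bay (0.5502,0.0453), slot (0.4609,0.037), and the spatula is held at its origin. Now move above the slot.

>>> {"method": "move_arm", "body": {"targets": "-0.48 -0.72 -0.75 0.1;-0.48 -0.72 -0.75 0;-0.48 -0.72 -0.75 0;-0.48 -0.72 -0.75 0;-0.48 -0.72 -0.75 0;-0.48 -0.72 -0.75 0;-0.48 -0.72 -0.75 0;-0.5 -0.7 -0.75 0;0 0 0 0;0 0 0 0"}}

```text
time_s: 7.88
tcp_pos: [0.4603, 0.0368, 0.0534]
ee_rot: [[0.085, -0.996, -0.002], [-0.996, -0.085, -0.001], [0.001, 0.002, -1.0]]
wrist_force: [1.1, 0.1, -0.4]
gripper_width: 0.132
gripper_force: 30.0
```

```bash
python3 - <<'E'
from h import *
c=wcap("w5"); st=sense(); print(st["tcp_pos"],np.round(st["ee_rot"],3).tolist())
g=cv2.cvtColor(c["image"],cv2.COLOR_BGR2GRAY)
cv2.imwrite("pics/w5c.png",cv2.resize(c["image"][0:320,180:400],None,fx=1.8,fy=1.8))
E
```

```text
[0.46207184 0.03776506 0.05428945] [[0.086, -0.996, 0.001], [-0.996, -0.086, 0.0], [0.0, -0.001, -1.0]]
```

View pics/w5c.png

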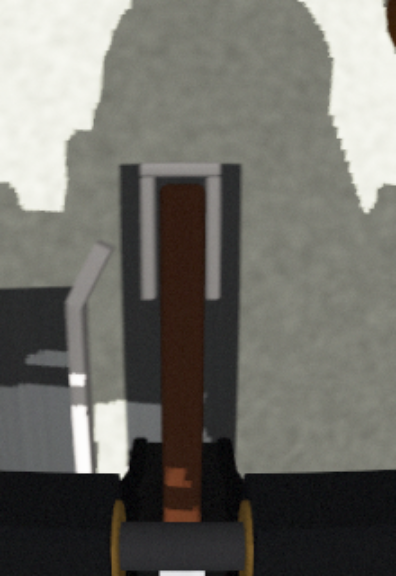

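The handle is centred in the channel (handle at crop x 182, channel centre 181). I'll lower, release and rise.

>>> {"method": "move_arm", "body": {"targets": "0 0 -0.5 0;0 0 -0.5 0;0 0 -0.5 0;0 0 -0.3 0;0 0 -0.2 0;0 0 0 0;0 0 0 0"}}

```text
time_s: 8.52
tcp_pos: [0.4627, 0.0381, 0.0043]
ee_rot: [[0.087, -0.996, 0.002], [-0.996, -0.087, 0.001], [-0.0, -0.002, -1.0]]
wrist_force: [0.0, 0.3, -0.6]
gripper_width: 0.127
gripper_force: 30.0
```

>>> {"method": "move_arm", "body": {"targets": "0 0 0 0;0 0 0 0;0 0 0 0;0 0 0 0;0 0 0.4 0;0 0 0.8 0;0 0 0.8 0;0 0 0.8 0;0 0 0.8 0;0 0 0.8 0", "gripper": 22}}

```text
time_s: 9.35
tcp_pos: [0.4616, 0.0373, 0.1149]
ee_rot: [[0.086, -0.996, 0.0], [-0.996, -0.086, 0.0], [-0.0, -0.0, -1.0]]
wrist_force: [1.4, -0.3, -1.0]
gripper_width: 0.254
gripper_force: 0.0
```

```bash
python3 - <<'E'
from h import *
s=capture("side"); cs=capture("scene"); st=sense(); print(st["tcp_pos"],np.round(st["joints"],1),st["time_s"])
a=cv2.resize(s["image"][120:240,230:350],None,fx=3.3,fy=3.3,interpolation=cv2.INTER_CUBIC)
b=cv2.resize(cs["image"][160:280,230:350],None,fx=3.3,fy=3.3,interpolation=cv2.INTER_CUBIC)
cv2.imwrite("pics/c6.png",np.hstack([a,b]))
# slab accurate in side & scene: initial
c=load("scene0.npz"); s0=load("side0.npz")
for n,cc,p in(("scene",c,(228,320)),("side",s0,(383,250))):
  for th in(140,160,175,190):
    m=(cc["image"].min(2)>th).astype(np.uint8)
    for k in cv2.findContours(m,cv2.RETR_EXTERNAL,cv2.CHAIN_APPROX_NONE)[0]:
        if cv2.contourArea(k)>300 and cv2.pointPolygonTest(cv2.convexHull(k),p,False)>0:
            w=np.array([plane(cc,q[0],.012)[:2] for q in cv2.convexHull(k).astype(float)],np.float32)
            print(n,th,np.round(np.r_[cv2.minAreaRect(w*1000)[0],cv2.minAreaRect(w*1000)[1],cv2.minAreaRect(w*1000)[2]],1))
E
```

```text
[0.46403069 0.0381312  0.11707987] [ 24.8  12.9 -30.1   0.1 -46.5 -19.9] 9.45
scene 140 [ 403.3    8.9 1310.4 1694.9    0. ]
scene 160 [ 581.  -312.8   89.3  117.3   17.8]
scene 175 [ 582.  -313.4   84.9  113.4   18.8]
side 140 [ 581.  -307.9   96.7  121.8   18. ]
side 160 [ 578.1 -311.2   85.7  113.9   19.2]
```

View pics/c6.png

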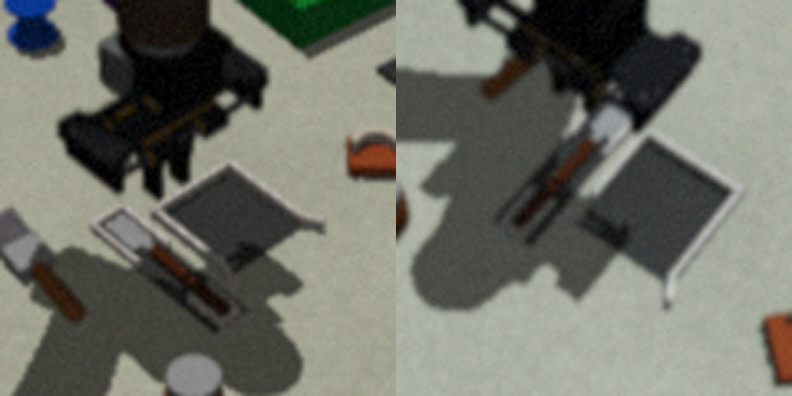

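The spatula lies flat in the slot, blade in the wide end. Slab C is at (0.580,−0.311), turned about 13.5° CCW from the bay axis and centred on that axis. Next I go behind it with the fingers part open, so a straight push squares it up.

>>> {"method": "move_arm", "body": {"targets": "0.28 -0.9 0.5 0;0.28 -1 0.5 0;0.28 -1 0.5 0;0.28 -1 0 0;0.28 -1 0 0;0.28 -1 0 0;0.28 -1 0 0;0.28 -1 0 0;0.28 -1 0 0;0.28 -1 0 0", "gripper": 50}}

```text
time_s: 10.28
tcp_pos: [0.5314, -0.2113, 0.1502]
ee_rot: [[0.086, -0.996, -0.002], [-0.996, -0.086, 0.001], [-0.001, 0.002, -1.0]]
wrist_force: [0.4, -0.5, 0.1]
gripper_width: 0.573
gripper_force: 0.0
```

>>> {"method": "move_arm", "body": {"targets": "0.28 -1 0 0;0.28 -1 0 0;0.28 -1 0 0;0.28 -1 -0.4 0;0.28 -1 -0.8 0;0.28 -0.9 -0.8 0;0.28 -0.7 -0.8 0;0 0 -0.6 0;0 0 0 0;0 0 0 0"}}

```text
time_s: 11.12
tcp_pos: [0.5796, -0.3748, 0.0643]
ee_rot: [[0.086, -0.996, -0.004], [-0.996, -0.086, 0.001], [-0.002, 0.004, -1.0]]
wrist_force: [-1.2, 0.2, 1.8]
gripper_width: 0.577
gripper_force: 0.0
```

```bash
cat >> h.py <<'E'
def slab(pts=((228,320),(383,250)),tag=None):
    # slab pose from both fixed views: bright blob nearest a guessed pixel
    for (n,th),p in zip((("scene",160),("side",150)),pts):
        cc=capture(n)
        if tag: cv2.imwrite(f"pics/{tag}_{n}.png",cc["image"])
        m=(cc["image"].min(2)>th).astype(np.uint8); best=None
        for k in cv2.findContours(m,cv2.RETR_EXTERNAL,cv2.CHAIN_APPROX_NONE)[0]:
            if 200<cv2.contourArea(k)<5000:
                d=-cv2.pointPolygonTest(cv2.convexHull(k),tuple(map(float,p)),True)
                if best is None or d<best[0]: best=(d,k)
        w=np.array([plane(cc,q[0],.012)[:2] for q in cv2.convexHull(best[1]).astype(float)],np.float32)
        r=cv2.minAreaRect(w*1000); print(n,np.round(np.r_[r[0],r[1],r[2]],1))
E
python3 - <<'E'
from h import *
slab(); st=sense(); print(st["tcp_pos"],np.round(st["joints"],1),st["time_s"],st["gripper_width"],np.round(st["ee_rot"],3).tolist())
E
```

```text
scene [ 206.8 -296.4  125.   103.2   55.2]
side [1138.6 -368.4   91.2   89.3   88.2]
[ 0.5812797  -0.37494948  0.06724831] [-19.5  35.7   0.1   0.  -54.3  24.4] 11.2167 0.5773238957795658 [[0.087, -0.996, 0.001], [-0.996, -0.087, -0.001], [0.001, -0.001, -1.0]]
```

>>> {"method": "move_arm", "body": {"targets": "0.15 -0.6 0 0;0.15 -0.6 0 0;0 0 0 0;0 0 0 0"}}

```text
time_s: 11.55
tcp_pos: [0.5889, -0.4052, 0.0678]
ee_rot: [[0.086, -0.996, 0.002], [-0.996, -0.086, -0.001], [0.001, -0.002, -1.0]]
wrist_force: [-0.9, 0.2, -0.1]
gripper_width: 0.578
gripper_force: 0.0
```

>>> {"method": "move_arm", "body": {"targets": "0 0 -0.6 0;0 0 -0.6 0;0 0 -0.6 0;0 0 -0.4 0;0 0 -0.25 0;0 0 0 0"}}

```text
time_s: 12.05
tcp_pos: [0.5876, -0.4041, 0.0039]
ee_rot: [[0.087, -0.996, -0.002], [-0.996, -0.087, 0.001], [-0.001, 0.002, -1.0]]
wrist_force: [-0.6, 1.0, -0.2]
gripper_width: 0.579
gripper_force: 0.0
```

```bash
python3 - <<'E'
from h import *
st=sense(); print(st["tcp_pos"],st["time_s"])
s=capture("side"); cs=capture("scene")
a=cv2.resize(s["image"][180:330,310:460],None,fx=2.6,fy=2.6,interpolation=cv2.INTER_CUBIC)
b=cv2.resize(cs["image"][240:390,150:300],None,fx=2.6,fy=2.6,interpolation=cv2.INTER_CUBIC)
cv2.imwrite("pics/c7.png",np.hstack([a,b]))
E
```

```text
[ 0.58761686 -0.40412604  0.00393797] 12.05
```

View pics/c7.png

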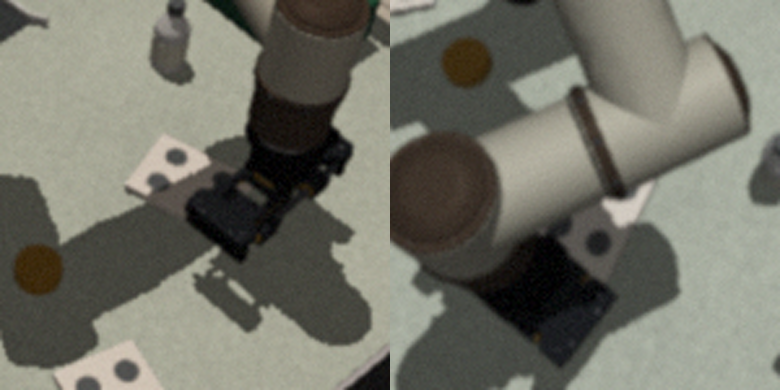

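The gripper sits behind the slab; the tin and bottle are clear. Push slowly along the bay axis.

>>> {"method": "move_arm", "body": {"targets": "-0.025 0.3 0 0;-0.025 0.3 0 0;-0.025 0.3 0 0;-0.025 0.3 0 0;-0.025 0.3 0 0;-0.025 0.3 0 0;-0.025 0.3 0 0;-0.025 0.3 0 0;-0.025 0.3 0 0;-0.025 0.3 0 0"}}

```text
time_s: 12.98
tcp_pos: [0.5824, -0.3294, 0.0052]
ee_rot: [[0.086, -0.996, 0.001], [-0.996, -0.086, -0.0], [0.0, -0.001, -1.0]]
wrist_force: [-0.3, -1.7, 1.6]
gripper_width: 0.574
gripper_force: 1.0
```

>>> {"method": "move_arm", "body": {"targets": "-0.025 0.3 0 0;-0.025 0.3 0 0;-0.025 0.3 0 0;-0.025 0.3 0 0;-0.025 0.3 0 0;-0.025 0.3 0 0;-0.025 0.3 0 0;-0.025 0.3 0 0;-0.025 0.3 0 0;-0.025 0.3 0 0"}}

```text
time_s: 13.82
tcp_pos: [0.5758, -0.2544, 0.0051]
ee_rot: [[0.086, -0.996, 0.0], [-0.996, -0.086, -0.0], [0.0, -0.0, -1.0]]
wrist_force: [0.3, -3.3, 1.5]
gripper_width: 0.578
gripper_force: 1.3
```

```bash
python3 - <<'E'
from h import *
st=sense(); print(st["tcp_pos"],st["time_s"],np.degrees(np.arctan2(st["ee_rot"][1][0],st["ee_rot"][0][0])))
s=capture("side"); cs=capture("scene")
a=cv2.resize(s["image"][140:290,270:420],None,fx=2.6,fy=2.6,interpolation=cv2.INTER_CUBIC)
b=cv2.resize(cs["image"][210:360,190:340],None,fx=2.6,fy=2.6,interpolation=cv2.INTER_CUBIC)
cv2.imwrite("pics/c8.png",np.hstack([a,b])); np.savez("side8.npz",**s); np.savez("scene8.npz",**cs)
E
```

```text
[ 0.57576378 -0.25439829  0.0051381 ] 13.8167 -85.06223954240066
```

View pics/c8.png

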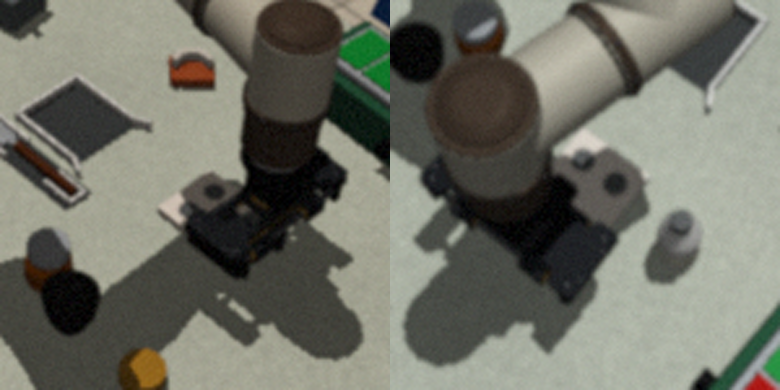

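The slab is moving squarely ahead of the gripper. Its front corners are at scene (264,260) and (289,279). I'll check the lateral offset.

```bash
python3 - <<'E'
from h import *
c=load("scene8.npz"); s=load("side8.npz")
B=np.array([.5502,.0453]);yy=np.array([-.0837,.9965]);xx=np.array([.9965,.0837])
def rep(n,cc,q):
    w=plane(cc,q,.012)[:2]; d=w-B; print(n,np.round(w,4),"bay xy",np.round([d@xx*1000,d@yy*1000],1))
rep("FL scene",c,(264.2,260.4));rep("FR scene",c,(288.8,279.2))
rep("FL side",s,(340.4,206.2)); rep("RL? side",s,(270+160/2.6,140+208/2.6))
st=sense();d=np.array(st["tcp_pos"][:2])-B;print("tcp bay",d@xx,d@yy)
E
```

```text
FL scene [ 0.5392 -0.1305] bay xy [ -25.6 -174.2]
FR scene [ 0.6276 -0.1245] bay xy [  63.  -175.7]
FL side [ 0.592  -0.1054] bay xy [  29.1 -153.7]
RL? side [ 0.5316 -0.1328] bay xy [ -33.5 -175.9]
tcp bay -0.00023448371482386043 -0.2996830446462352
```

The slab is square but about 17 mm to +x of the bay axis. A diagonal push of ~14°, within the friction cone, should bring it back.

>>> {"method": "move_arm", "body": {"targets": "-0.1 0.29 0 0;-0.1 0.29 0 0;-0.1 0.29 0 0;-0.1 0.29 0 0;-0.1 0.29 0 0;-0.1 0.29 0 0;-0.1 0.29 0 0;-0.1 0.29 0 0;-0.1 0.29 0 0;-0.1 0.29 0 0"}}

```text
time_s: 14.75
tcp_pos: [0.5505, -0.1818, 0.0051]
ee_rot: [[0.086, -0.996, -0.0], [-0.996, -0.086, 0.0], [-0.0, 0.0, -1.0]]
wrist_force: [0.8, -0.7, -0.4]
gripper_width: 0.573
gripper_force: 0.6
```

```bash
python3 - <<'E'
from h import *
c=capture("scene");s=capture("side");np.savez("side9.npz",**s); np.savez("scene9.npz",**c)
B=np.array([.5502,.0453]);yy=np.array([-.0837,.9965]);xx=np.array([.9965,.0837])
st=sense();d=np.array(st["tcp_pos"][:2])-B;print("tcp bay",d@xx,d@yy,st["wrist_force"])
# light-grey/white, shaded-slab corners: warmish light surface; rectify the bay-frame area into a 4px/mm... 0.5mm top view
def rect(cc,z=.012):
    corners=[(-100,-60),(100,-60),(100,-240),(-100,-240)]
    src=np.float32([proj(cc,[*(B+xx*a/1e3+yy*b/1e3),z]) for a,b in corners])
    H=cv2.getPerspectiveTransform(src,np.float32([(0,0),(400,0),(400,360),(0,360)]))
    return cv2.warpPerspective(cc["image"],H,(400,360))
cv2.imwrite("pics/c9.png",np.hstack([rect(s),rect(c)]))
E
```

```text
tcp bay -0.01898105122752601 -0.22586635783127804 [ 0.85699566  0.27562075 -0.09178849]
```

View pics/c9.png

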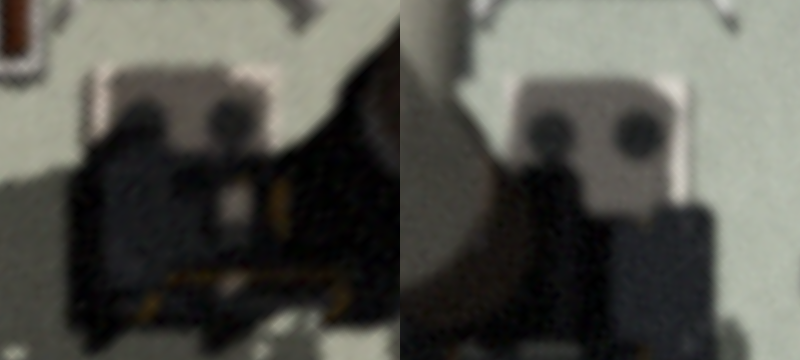

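In this rectified top view the slab's front edge is at bay y ≈ −96 mm. Its centre is ~2 mm left of the bay centre, judged against the flare tips in both views. I have now viewed 12 pictures, over the limit of 10, so I'll view no more and work from numbers only. Next: back off, re-centre the gripper and push home.

>>> {"method": "move_arm", "body": {"targets": "0.04 -0.5 0 0;0.38 0.03 0 0;0.38 0.03 0 0;0 0 0 0;-0.03 0.34 0 0;-0.03 0.34 0 0;-0.03 0.34 0 0;-0.03 0.34 0 0;-0.03 0.34 0 0;-0.03 0.34 0 0"}}

```text
time_s: 15.68
tcp_pos: [0.5659, -0.1415, 0.0051]
ee_rot: [[0.087, -0.996, -0.0], [-0.996, -0.087, -0.0], [-0.0, 0.0, -1.0]]
wrist_force: [0.3, -1.4, -1.0]
gripper_width: 0.577
gripper_force: 0.6
```

>>> {"method": "move_arm", "body": {"targets": "-0.03 0.34 0 0;-0.03 0.34 0 0;-0.03 0.34 0 0;-0.03 0.34 0 0;-0.03 0.34 0 0;-0.03 0.34 0 0;0 0 0 0"}}

```text
time_s: 16.27
tcp_pos: [0.5612, -0.0899, 0.005]
ee_rot: [[0.087, -0.996, -0.001], [-0.996, -0.087, 0.0], [-0.001, 0.001, -1.0]]
wrist_force: [0.1, -0.7, -0.3]
gripper_width: 0.576
gripper_force: 0.0
```

```bash
python3 - <<'E'
from h import *
B=np.array([.5502,.0453]);yy=np.array([-.0837,.9965]);xx=np.array([.9965,.0837])
st=sense();d=np.array(st["tcp_pos"][:2])-B;print("tcp bay",d@xx,d@yy,st["wrist_force"],st["moment"],st["tcp_pos"])
E
```

```text
tcp bay -0.000355623487069405 -0.13563414892371675 [ 0.14619428 -0.70486105 -0.30633611] [ 0.0853772  -0.00428432  0.00229655] [ 0.561198   -0.08988677  0.00504805]
```

>>> {"method": "move_arm", "body": {"targets": "-0.02 0.28 0 0;-0.02 0.28 0 0;-0.02 0.28 0 0;-0.02 0.28 0 0;-0.03 0.28 0 0;-0.03 0.28 0 0;-0.02 0.2 0 0;-0.02 0.2 0 0;-0.02 0.2 0 0"}}

```text
time_s: 17.02
tcp_pos: [0.5564, -0.034, 0.0048]
ee_rot: [[0.086, -0.996, -0.001], [-0.996, -0.086, -0.0], [-0.0, 0.001, -1.0]]
wrist_force: [0.3, -1.7, -1.6]
gripper_width: 0.571
gripper_force: 0.6
```

>>> {"method": "move_arm", "body": {"targets": "-0.01 0.1 0 0;-0.01 0.1 0 0;-0.01 0.1 0 0;-0.01 0.1 0 0"}}

```text
time_s: 17.35
tcp_pos: [0.556, -0.0261, 0.0052]
ee_rot: [[0.087, -0.996, -0.0], [-0.996, -0.087, -0.003], [0.002, 0.001, -1.0]]
wrist_force: [3.7, -19.5, -2.1]
gripper_width: 0.574
gripper_force: 9.9
```

```bash
python3 - <<'E'
from h import *
B=np.array([.5502,.0453]);yy=np.array([-.0837,.9965]);xx=np.array([.9965,.0837])
st=sense();d=np.array(st["tcp_pos"][:2])-B;print("tcp bay",d@xx,d@yy,st["wrist_force"],st["moment"],st["tcp_pos"])
E
```

```text
tcp bay -0.00020356469246041956 -0.07161067583606415 [  3.66975259 -19.49086877  -2.11692912] [-5.83180966e+00 -1.31054942e+00 -5.07632054e-04] [ 0.55599086 -0.0260758   0.00522061]
```

Firm stop at the end wall, with the TCP 71.6 mm behind the bay centre, 19.5 N, and almost no twist. Back off, lift, and fly to where the wrist camera can check the fit.

>>> {"method": "move_arm", "body": {"targets": "0.04 -0.5 0 0;0.04 -0.5 0 0;0 0 0.6 0;0 0 1 0;0 0 1 0;0 0.2 1 0;0 0.8 1 0;0 1 1 0;0 1 1 0;0 1 1 0"}}

```text
time_s: 18.18
tcp_pos: [0.5576, 0.0506, 0.1965]
ee_rot: [[0.084, -0.996, 0.0], [-0.996, -0.084, 0.001], [-0.001, -0.001, -1.0]]
wrist_force: [0.4, -0.7, -0.1]
gripper_width: 0.574
gripper_force: 0.0
```

>>> {"method": "move_arm", "body": {"targets": "0 1 0.5 0;0 1 0.5 0;0 1 0.5 0;0 1 0 0;0 1 0 0;0 1 0 0;0 1 0 0;0 0.5 0 0;0 0 0 0;0 0 0 0"}}

```text
time_s: 19.02
tcp_pos: [0.5577, 0.2376, 0.2322]
ee_rot: [[0.086, -0.996, -0.001], [-0.996, -0.086, -0.0], [0.0, 0.001, -1.0]]
wrist_force: [-1.1, -0.7, -0.9]
gripper_width: 0.575
gripper_force: 0.0
```

```bash
python3 - <<'E'
from h import *
c=wcap("w10"); st=sense(); print(st["tcp_pos"],st["time_s"],np.round(st["joints"],1))
B=np.array([.5502,.0453]);yy=np.array([-.0837,.9965]);xx=np.array([.9965,.0837])
P=lambda a,b,z:wproj(c,[*(B+xx*a/1e3+yy*b/1e3),z])
print("home slab corners px",[np.round(P(a,b,.012),1).tolist() for a,b in((46,60),(-46,60),(-46,-60),(46,-60))])
# isolator
im=load("w2.npz")
g=im["image"][0:80,70:170].max(2); m=(g<45).astype(np.uint8)
k,l,s_,ce=cv2.connectedComponentsWithStats(m); i=1+np.argmax(s_[1:,4]); print("w2 black",s_[i])
print("\n".join("".join("#" if v<45 else ("+" if v<90 else ".") for v in r[::2]) for r in g[::3]))
g=c["image"]; gg=cv2.cvtColor(g,cv2.COLOR_BGR2GRAY)
print("\n".join("%3d "%(r*4)+"".join("#" if v<45 else ("+" if v<100 else ("." if v<160 else " ")) for v in gg[r*4,200:420:2]) for r in range(0,45)))
E
```

```text
[0.55775676 0.23703527 0.23239227] 19.0667 [ 38.3  19.8  -1.4  -0.  -68.8 -33.4]
home slab corners px [[261.8, 65.6], [341.7, 67.3], [340.7, -26.3], [262.7, -28.7]]
w2 black [   0    0   85   70 2706]
........................+##.......................
.......................##+####....................
....................+##########+..................
................+###############+.................
..............###################+................
............##################+####...............
...........#################++++####+.............
.........+##################+...+####+.++.........
........####################+....+####+...........
.....+######################......+####+..........
...+########################.......#####+.........
++#########################+.....+########........
#++########################....+###########.......
..########################....+##########+........
#########################...+##########+..........
#######.++#############+...+##########............
....#.......#########....+##########+.............
................+.......########
[... 4946 characters left out ...]
...........     
156                 ......                                              .....................................     
160                 ......                                               ......................................   
164                 ...............                                       .....................................   
168          ......................                                        ....................................   
172  .................+.............                                         .................................    
176  ......................++++##+.                                           ..............................
```

```bash
python3 - <<'E'
from h import *
c=wcap("w10"); g=c["image"].mean(2)
for x in (275,290,305,320,333): print(x,g[58:84,x-2:x+3].mean(1).astype(int).tolist())
for r in (26,56): print(r,g[r-2:r+3,252:356].mean(0).astype(int).tolist())
B=np.array([.5502,.0453]);yy=np.array([-.0837,.9965]);xx=np.array([.9965,.0837])
P=lambda a,b,z:np.round(wproj(c,[*(B+xx*a/1e3+yy*b/1e3),z]),1).tolist()
print("wall top inner/outer",P(0,60,.014),P(0,66,.014),"bars top inner +49,-49",P(49,20,.014),P(-49,20,.014),"bars base",P(49,20,0),P(-49,20,0),"slab",P(46,20,.012),P(-46,20,.012))
# spatula
hsv=c["image"].astype(int); red=(hsv[...,2]-hsv[...,0]>15)&(np.arange(420)[:,None]<110)&(np.arange(560)[None]>340)&(np.arange(560)[None]<410)
ys,xs=np.where(red); print(len(xs),"handle rows",ys.min(),ys.max())
for r in range(0,50,8):
    q=xs[ys==r]; 
    if len(q): print(r,q.min(),q.max(),np.round((lambda d:[d@xx*1e3,d@yy*1e3])(wplane(c,(q.mean(),r),.012)[:2]-B),1))
r=ys.max();q=xs[ys==r];d=wplane(c,(q.mean(),r),.012)[:2]-B;print("neck joint, want (-90,25):",d@xx*1e3,d@yy*1e3)
E
```

```text
275 [136, 136, 138, 136, 137, 135, 136, 130, 105, 133, 132, 127, 123, 88, 81, 107, 105, 105, 104, 101, 99, 99, 100, 104, 103, 107]
290 [136, 136, 137, 137, 136, 136, 137, 129, 109, 134, 132, 129, 124, 87, 80, 106, 105, 104, 105, 105, 103, 103, 101, 101, 100, 100]
305 [135, 134, 134, 135, 137, 135, 135, 132, 111, 124, 132, 128, 124, 98, 77, 97, 104, 106, 104, 103, 103, 105, 105, 108, 105, 105]
320 [135, 136, 135, 135, 133, 134, 134, 135, 118, 108, 132, 127, 126, 116, 72, 92, 105, 104, 101, 99, 100, 102, 103, 105, 103, 104]
333 [134, 133, 134, 133, 134, 133, 135, 134, 131, 108, 125, 126, 127, 120, 89, 85, 104, 105, 105, 106, 107, 107, 105, 104, 103, 106]
26 [214, 214, 205, 235, 243, 243, 244, 223, 71, 86, 87, 86, 55, 119, 140, 139, 138, 137, 138, 136, 137, 137, 137, 136, 138, 139, 136, 137, 136, 136, 138, 136, 136, 138, 137, 136, 137, 137, 136, 138, 136, 137, 137, 137, 137, 136, 137, 136, 136, 134, 136, 134, 136, 137, 136, 136, 135, 135, 135, 136, 137, 137, 136, 135, 136, 135, 135, 136, 135, 133, 134, 135, 136, 134, 134, 134, 135, 134, 135, 135, 135, 135, 135, 148, 242, 244, 244, 244, 
[... 327 characters left out ...]
, 135, 135, 135, 135, 136, 136, 135, 136, 135, 134, 135, 134, 135, 134, 136, 135, 134, 134, 135, 135, 135, 134, 135, 133, 134, 133, 133, 135, 133, 134, 134, 135, 134, 134, 133, 134, 134, 134, 133, 132, 132, 111, 84, 121, 129, 129, 130, 140, 157, 183, 197, 201, 190, 190]
wall top inner/outer [302.1, 66.1] [302.1, 71.1] bars top inner +49,-49 [259.2, 32.7] [344.5, 34.8] bars base [260.0, 35.2] [342.3, 37.2] slab [261.9, 33.0] [341.6, 35.0]
523 handle rows 0 67
0 342 378 [-81.9 -28.5]
8 369 378 [-85.2 -18.3]
16 369 379 [-85.6  -7.8]
24 343 379 [-82.4   2.9]
32 343 379 [-82.   13.1]
40 341 379 [-79.   23.5]
48 342 342 [-46.4  36. ]
neck joint, want (-90,25): -46.467836336416575 59.04957632395659
```

Slab: it spans columns 265–343 between bars at 259.6 and 344, so it is about 2.5 mm off centre and square. There is no gap at the wall, so it is home. The spatula mask was partial, so I'll check its row profile.

```bash
python3 - <<'E'
from h import *
c=load("w10.npz"); g=c["image"].astype(int)
B=np.array([.5502,.0453]);yy=np.array([-.0837,.9965]);xx=np.array([.9965,.0837])
X=lambda u,r,z:round(float((wplane(c,(u,r),z)[:2]-B)@xx*1e3),1)
for r in(8,16,60,70,80): print(r,"x at 360,370,380,390 (z.012):",[X(u,r,.012) for u in(360,370,380,390)],[(int(a[2]),int(a[0])) for a in g[r,352:398]])
for x in(368,376,380): print(x,g[36:104,x].mean(1).astype(int).tolist())
Y=lambda u,r,z:round(float((wplane(c,(u,r),z)[:2]-B)@yy*1e3),1)
print([ (r,Y(376,r,.012)) for r in(36,42,48,90)])
E
```

```text
8 x at 360,370,380,390 (z.012): [-68.5, -80.8, -93.3, -106.1] [(226, 215), (222, 208), (220, 209), (224, 212), (225, 213), (116, 114), (80, 83), (83, 86), (80, 83), (79, 82), (85, 88), (82, 83), (81, 84), (84, 84), (77, 77), (68, 70), (33, 20), (29, 11), (73, 26), (93, 32), (101, 33), (101, 34), (97, 34), (96, 32), (94, 31), (94, 29), (84, 30), (71, 58), (81, 82), (76, 79), (80, 82), (79, 81), (75, 79), (84, 83), (80, 83), (73, 78), (79, 83), (78, 80), (77, 79), (201, 191), (228, 214), (231, 221), (232, 223), (232, 224), (230, 221), (226, 213)]
16 x at 360,370,380,390 (z.012): [-68.3, -80.6, -93.1, -105.8] [(226, 214), (226, 214), (229, 218), (229, 219), (231, 220), (151, 145), (81, 85), (85, 90), (82, 84), (79, 82), (82, 85), (82, 87), (81, 84), (78, 81), (83, 84), (78, 82), (48, 39), (28, 1), (66, 23), (91, 30), (103, 35), (96, 30), (99, 34), (95, 31), (97, 31), (95, 32), (92, 28), (64, 43), (83, 83), (81, 82), (84, 84), (79, 82), (76, 79), (78, 82), (78, 81), (81, 83), (82, 83), (79, 80), (80, 83), (164, 155), (226, 215), (227, 214), (226, 213), (226, 214), (226, 214), (227, 215)]
[... 2051 characters left out ...]
6 [63, 59, 60, 62, 48, 58, 49, 103, 199, 199, 199, 201, 202, 202, 202, 203, 202, 202, 181, 200, 209, 209, 208, 209, 210, 211, 210, 209, 209, 209, 206, 206, 209, 209, 208, 210, 209, 208, 208, 207, 205, 207, 207, 210, 210, 210, 209, 206, 207, 207, 205, 204, 206, 205, 202, 95, 39, 36, 104, 127, 122, 116, 94, 106, 106, 103, 99, 106]
380 [81, 78, 78, 70, 77, 65, 78, 81, 83, 79, 83, 79, 84, 82, 82, 78, 78, 53, 191, 208, 207, 206, 207, 208, 208, 208, 209, 208, 206, 205, 210, 207, 207, 207, 207, 206, 209, 206, 206, 208, 206, 207, 206, 209, 207, 203, 206, 204, 205, 205, 204, 207, 206, 206, 205, 201, 67, 35, 104, 176, 180, 169, 90, 92, 100, 99, 99, 105]
[(36, 17.6), (42, 25.2), (48, 32.7), (90, 84.0)]
```

```bash
python3 - <<'E'
from h import *
c=load("w10.npz")
B=np.array([.5502,.0453]);yy=np.array([-.0837,.9965]);xx=np.array([.9965,.0837])
X=lambda u,r,z:round(float((wplane(c,(u,r),z)[:2]-B)@xx*1e3),1)
for r in(60,70,80): print(r,"walls",X(363.2,r,.01),X(390.8,r,.01),"mid",(X(363.2,r,.01)+X(390.8,r,.01))/2,"blade right+13:",X(383.8,r,.005)+13)
for r in(8,16): print("handle top edges",X(369.8,r,.012),X(379.2,r,.012), "low right",X(369,r,0))
Y=lambda u,r,z:round(float((wplane(c,(u,r),z)[:2]-B)@yy*1e3),1)
print("blade tip",Y(376,91,.005),"slot end wall inner",Y(376,94,.01),"handle/neck",Y(372,43,.012),Y(376,43.2,.012))
# recheck spatula, same measure in two fixed views now
for n in("side","scene"):
    cc=capture(n); np.savez(n+"11.npz",**cc); im=cc["image"].astype(int)
    M=np.zeros(im.shape[:2],np.uint8); poly=np.array([proj(cc,[*(B+xx*a+yy*b),.012]) for a,b in((-.115,-.1),(-.06,-.1),(-.06,.03),(-.115,.03))]).astype(np.int32)
    cv2.fillPoly(M,[poly],1); m=(M>0)&(im[...,2]-im[...,0]>25)
    ys,xs=np.where(m); W=np.array([plane(cc,(x,y),.012)[:2]-B for x,y in zip(xs,ys)])
    if len(W): 
        w=np.c_[W@xx,W@yy]*1e3; print(n,len(w),"mean x",w[:,0].mean(),"y range",w[:,1].min(),w[:,1].max(),"slope",np.polyfit(w[:,1],w[:,0],1)[0])
E
```

```text
60 walls -72.3 -106.9 mid -89.6 blade right+13: -86.5
70 walls -72.4 -106.9 mid -89.65 blade right+13: -86.6
80 walls -72.5 -107.1 mid -89.8 blade right+13: -86.8
handle top edges -80.6 -92.3 low right -82.9
handle top edges -80.3 -92.1 low right -82.6
blade tip 84.8 slot end wall inner 88.7 handle/neck 26.9 26.7
side 90 mean x -91.47928370095642 y range -84.69751066224981 22.599142493108225 slope 0.010185922771560229
scene 95 mean x -85.4823717418649 y range -84.6027086905038 17.91747795058122 slope 0.01764527852929053
```

The spatula sits 3 mm off the slot's centre line, parallel, with its tip at 84.8 mm, so within tolerance. Now the isolator: view it from the +y side.

>>> {"method": "move_arm", "body": {"targets": "0.2 1 0.2 0;0.2 1 0.2 0;0.2 1 0.2 0;0.2 1 0.2 0;0.2 1 0.2 0;0.2 1 0.2 0;0.2 1 0.2 0;0.2 1 0.2 0;0.2 1 0.2 0;0 0 0 0", "gripper": 45}}

```text
time_s: 20.05
tcp_pos: [0.6034, 0.4661, 0.2765]
ee_rot: [[0.088, -0.996, 0.001], [-0.996, -0.088, 0.001], [-0.001, -0.001, -1.0]]
wrist_force: [-0.0, -0.4, -0.9]
gripper_width: 0.516
gripper_force: 0.0
```

```bash
python3 - <<'E'
from h import *
c=wcap("w12"); st=sense(); print(st["tcp_pos"],np.round(st["joints"],1))
print("pred base, top",wproj(c,[.618,.299,0]),wproj(c,[.62,.30,.093]))
g=c["image"].max(2); u,v=map(int,wproj(c,[.618,.299,.05]))
y0=max(v-85,0);x0=u-90
print(x0,y0)
print("\n".join("%3d|"%(r)+"".join("#" if q<30 else("+" if q<70 else("o" if q<110 else("." if q<170 else " "))) for q in g[r,x0:x0+200:2]) for r in range(y0,min(v+85,300),4)))
E
```

```text
[0.60306088 0.46417101 0.27630213] [ 49.7  35.   29.6  -0.  -84.6 -44.7]
pred base, top [281.54854731  43.81058174] [279.6606826   28.13684966]
191 0
  0|                                  ........o+++#######+++++++++oo.                                   
  4|                               .........o+#############++++++++ooo.                                 
  8|                               ........###################+++++ooooo                                
 12|                               ......+######################+++oo..oo                               
 16|                               .....+########################+++o...o.                              
 20|                                ....+########################+++o.oooo                              
 24|                                ...o#########################+++o..o.o.                             
 28|                                    #########################++++ooooooo.                           
 32|                                 ...#########################++++oo..ooooo.                         
 36| 
[... 1499 characters left out ...]
oo.o.ooo.ooooooo.oooo..ooooo.o.o.....ooo.o.o..ooo.oo.ooo.oo...o..o.o.o
 96|.. ....ooo+++ooooooooooooo+++o.o.ooo..oooooooooooooo.o....oo.oooo.oooo.oooooooooo..ooooooooo.o.o.ooo
100|......ooo++++ooooooooooooo+++...ooooooo...                o..oooooooooooo...oo.o.ooo.....oo..oo.ooo.
104| .  ..ooo++++ooooooooooooo++ooo..oo.ooo..o.oooo.ooooo.o....o..ooooooo.oo...ooo...oo.....ooooo..o.o..
108|    . ooo++++oooooooo+oooo++oooooo.ooo..o                 .oo.oo.oo.oo..ooooooooooooooo..ooo.o.o.ooo
112|   ..  oo++++++ooooooooo .++o .o........                   ...oooooooo.oo....o..oo...oooo.ooo..ooooo
116|   ....ooo++oo++ooooooo..o++o                            .oooo..oooooo.oooooooooo.oooooo.oooo.oooo.o
```

>>> {"method": "move_arm", "body": {"targets": "0 -0.8 0 0;0 -0.8 0 0;0 -0.8 0 0;0 0 0 0"}}

```text
time_s: 20.43
tcp_pos: [0.6031, 0.398, 0.279]
ee_rot: [[0.082, -0.997, 0.0], [-0.997, -0.082, -0.001], [0.001, -0.0, -1.0]]
wrist_force: [0.2, 0.0, 0.3]
gripper_width: 0.518
gripper_force: 0.0
```

```bash
python3 - <<'E'
from h import *
c=wcap("w13"); st=sense(); print(st["tcp_pos"],np.round(st["joints"],1))
g=c["image"].max(2); u,v=map(int,wproj(c,[.618,.299,.07]));print(u,v)
x0=u-80;y0=max(v-75,0)
print(x0,y0)
print("\n".join("%3d|"%(r)+"".join("#" if q<22 else("+" if q<60 else("o" if q<105 else("." if q<170 else " "))) for q in g[r,x0:x0+160:2]) for r in range(y0,v+80,3)))
E
```

```text
[0.60323432 0.39967298 0.27886656] [ 46.3  30.7  22.3   0.  -81.6 -41.5]
275 91
195 16
 16|                                    .................o........o..oo             
 19|                                    .........o......................            
 22|                                    ...o..o........o................            
 25|                                    o.......................o......             
 28|                                   .............o...........o........           
 31|                                   .................o.................          
 34|                                   ............oo.......................        
 37|                                  .............o.........................       
 40|                               ...........................................      
 43|                               ..........+##+##+...........................     
 46|                               ..........######+...................o.........   
 49|                              ...........######+ooooooooo...........o.....
[... 2695 characters left out ...]
                              .
148|o....o++oo...........o++o                                                       
151|.    .++ooo          .++o                                                       
154|.    .++oo..         .++o                                                       
157|.    .++oo  .o.      .++o                                                       
160|.    .++oo    ..     .++o.                             ........o                
163|.     ++oo     ..    .++o                             .............             
166|.     +++o       o   .++o                           .................           
169|.     +++oo.      .  .++o                          ........ooo.......
```

The bar is clear numerically: its far end is at (283,42), and its marked end (light stripe) is at (278.5,117) on the +y side. Fit it precisely.

```bash
python3 - <<'E'
from h import *
c=load("w13.npz"); g=c["image"].max(2)
z=.093
def mid(r):
    q=[x for x in range(262,302) if g[r,x]<40]; return (min(q)+max(q))/2,min(q),max(q)
for r in(44,46,48,50,52,54,108,110,112,114,116): print(r,mid(r) if (g[r,262:302]<40).any() else None,end=" ")
print()
for x in(276,279,281,283): print(x,[int(v) for v in g[36:50,x]],[int(v) for v in g[108:124,x]])
A=wplane(c,(283,43),z);Bq=wplane(c,(278.3,117),z)
print("ends z.093",A,Bq,"len",np.linalg.norm(A-Bq),"mid",(A+Bq)/2,"ang",np.degrees(np.arctan2(*(Bq-A)[[1,0]])))
# height check: disc/bar end from w12 vs w13
a=load("w12.npz"); ga=a["image"].max(2)
for x in range(276,292,2): print(x,[int(v) for v in ga[44:66,x]])
E
```

```text
44 (283.0, 277, 289) 46 (283.0, 277, 289) 48 (282.5, 277, 288) 50 (283.0, 277, 289) 52 (282.5, 276, 289) 54 (282.0, 276, 288) 108 (278.0, 272, 284) 110 (278.0, 272, 284) 112 (278.0, 272, 284) 114 (278.0, 272, 284) 116 (278.0, 273, 283) 
276 [105, 109, 111, 110, 112, 109, 98, 91, 87, 84, 87, 81, 76, 74] [20, 20, 25, 28, 30, 38, 46, 44, 31, 40, 190, 229, 228, 227, 227, 227]
279 [112, 113, 116, 114, 106, 41, 22, 17, 21, 21, 15, 18, 19, 15] [114, 108, 106, 100, 92, 92, 86, 76, 46, 32, 170, 227, 229, 228, 227, 229]
281 [113, 115, 116, 115, 110, 60, 13, 16, 20, 20, 13, 18, 17, 17] [13, 19, 17, 17, 19, 16, 13, 14, 18, 10, 143, 221, 226, 230, 233, 233]
283 [112, 114, 110, 109, 111, 62, 19, 22, 17, 14, 19, 20, 18, 16] [13, 15, 12, 13, 14, 17, 13, 7, 13, 24, 180, 231, 230, 231, 234, 233]
ends z.093 [0.61390604 0.247078   0.093     ] [0.61216603 0.32683407 0.093     ] len 0.07977504795590017 mid [0.61303603 0.28695603 0.093     ] ang 91.24980549767844
276 [22, 17, 31, 58, 65, 61, 63, 65, 62, 64, 61, 59, 53, 45, 41, 40, 41, 39, 45, 92, 109, 109]
278 [17, 17, 12, 31, 46, 47, 44, 39, 41, 41, 44, 45, 40, 38, 38, 40, 42, 38, 52, 98, 107, 108]
280 [16, 13, 19, 14, 14, 17, 21, 14, 17, 10, 13, 6, 21, 36, 38, 40, 38, 41, 67, 104, 104, 102]
282 [18, 16, 16, 18, 18, 17, 19, 17, 14, 8, 13, 5, 17, 29, 35, 38, 37, 40, 86, 104, 103, 99]
284 [74, 84, 90, 100, 102, 105, 110, 94, 37, 10, 6, 6, 18, 29, 38, 40, 36, 43, 94, 111, 105, 104]
286 [112, 104, 107, 106, 104, 101, 101, 83, 31, 8, 16, 10, 4, 25, 34, 38, 40, 58, 105, 107, 107, 108]
288 [19, 17, 19, 18, 18, 17, 16, 18, 11, 10, 12, 8, 4, 23, 35, 37, 42, 71, 107, 110, 107, 109]
290 [17, 16, 18, 17, 20, 17, 18, 18, 16, 11, 7, 14, 16, 34, 36, 39, 47, 83, 108, 107, 110, 113]
```

```bash
python3 - <<'E'
from h import *
c=load("w13.npz");a=load("w12.npz")
def tri(rs):
    A=np.zeros((3,3));b=np.zeros(3)
    for o,d in rs: M=np.eye(3)-np.outer(d,d);A+=M;b+=M@o
    return np.linalg.solve(A,b)
print("stripe end",tri([wray(c,(279,116)),wray(a,(285,51.8))]),"z.093:",wplane(c,(279,116),.093),wplane(a,(285,51.8),.093))
for z in(.093,.088):
    A=wplane(c,(283,41),z);B=wplane(c,(278,118),z);print(z,np.linalg.norm(A-B),(A+B)/2,np.degrees(np.arctan2(*(B-A)[[1,0]])))
st=sense();print(st["tcp_pos"],np.degrees(np.arctan2(st["ee_rot"][1][0],st["ee_rot"][0][0])))
E
```

```text
stripe end [0.61185152 0.3256788  0.09422588] z.093: [0.61152089 0.32571256 0.093     ] [0.61219047 0.32546979 0.093     ]
0.093 0.08306818853368134 [0.61324142 0.28639577 0.093     ] 91.17102849331022
0.088 0.08426881009695493 [0.61328312 0.28596572 0.088     ] 91.17102849331017
[0.60323432 0.39967298 0.27886656] -85.24979938704388
```

Bar height 94 mm and length 83 mm both check out. The axis is at (0.613,0.286) and the bar at 91.2°. Go above it and read the pose before straddling it.

>>> {"method": "move_arm", "body": {"targets": "0.055 -0.65 -0.9 -0.7;0.055 -0.65 -0.9 0;0.055 -0.65 -0.9 0;0.055 -0.65 -0.9 0;0.055 -0.65 -0.9 0;0.055 -0.65 -0.9 0;0.055 -0.65 -0.9 0;0 0 0 0;0 0 0 0", "gripper": 34}}

```text
time_s: 21.23
tcp_pos: [0.6121, 0.2878, 0.119]
ee_rot: [[0.024, -1.0, -0.002], [-1.0, -0.024, -0.002], [0.002, 0.002, -1.0]]
wrist_force: [0.3, 0.5, 0.4]
gripper_width: 0.391
gripper_force: 0.0
```

```bash
python3 - <<'E'
from h import *
c=wcap("w14"); st=sense();print(st["tcp_pos"],np.degrees(np.arctan2(st["ee_rot"][1][0],st["ee_rot"][0][0])),st["gripper_width"])
# bar seen from here: far end & lateral position
g=c["image"].max(2); u,v=wproj(c,[.6139,.246,.093]);print("far end pred",u,v)
for r in range(int(v)-6,int(v)+40,6):
    q=[x for x in range(int(u)-30,int(u)+31) if g[r,x]<35]; print(r,(min(q),max(q),len(q), np.round(wplane(c,((min(q)+max(q))/2,r),.093)[:2],4)) if q else None)
E
```

```text
[0.6131123  0.28918139 0.12070615] -88.5759968701409 0.39168037739792017
far end pred 280.0038391883586 176.68329638417623
170 (269, 290, 22, array([0.6143, 0.242 ]))
176 (269, 291, 23, array([0.6139, 0.2456]))
182 (263, 294, 32, array([0.6147, 0.2492]))
188 (254, 304, 51, array([0.6143, 0.2528]))
194 (250, 310, 36, array([0.6136, 0.2565]))
200 (250, 310, 61, array([0.6136, 0.2602]))
206 (250, 310, 61, array([0.6135, 0.2639]))
212 (250, 299, 45, array([0.6167, 0.2678]))
```

>>> {"method": "move_arm", "body": {"targets": "0 -0.1 -0.5 0;0 0 -0.5 0;0 0 -0.5 0;0 0 -0.4 0;0 0 0 0;0 0 0 0"}}

```text
time_s: 21.78
tcp_pos: [0.6125, 0.2871, 0.0724]
ee_rot: [[0.026, -1.0, -0.0], [-1.0, -0.026, -0.0], [0.0, 0.0, -1.0]]
wrist_force: [0.2, -0.2, 1.1]
gripper_width: 0.391
gripper_force: 0.0
```

>>> {"method": "move_arm", "body": {"targets": "0 0 0 0;0 0 0 0;0 0 0 0;0 0 0 0", "gripper": 16}}

```text
time_s: 22.12
tcp_pos: [0.6127, 0.2869, 0.0732]
ee_rot: [[0.025, -1.0, 0.001], [-1.0, -0.025, 0.001], [-0.001, -0.001, -1.0]]
wrist_force: [0.1, -0.0, 0.1]
gripper_width: 0.215
gripper_force: 0.0
```

Straddling with no force. Turn clockwise.

>>> {"method": "move_arm", "body": {"targets": "0 0 0 -0.8;0 0 0 -0.8;0 0 0 -0.8;0 0 0 -0.8;0 0 0 -0.8;0 0 0 -0.8;0 0 0 -0.8;0 0 0 -0.8;0 0 0 -0.8;0 0 0 -0.8"}}

```text
time_s: 22.95
tcp_pos: [0.6139, 0.2865, 0.073]
ee_rot: [[-0.626, -0.78, 0.003], [-0.78, 0.626, 0.001], [-0.002, -0.002, -1.0]]
wrist_force: [3.7, -1.3, -1.7]
gripper_width: 0.184
gripper_force: 5.3
```

```bash
python3 - <<'E'
from h import *
st=sense();print(st["tcp_pos"],np.degrees(np.arctan2(st["ee_rot"][1][0],st["ee_rot"][0][0])),st["gripper_width"],st["wrist_force"],st["moment"],np.round(st["joints"],1))
E
```

```text
[0.61393144 0.28652938 0.07302751] -128.73270853976027 0.1840092039058778 [ 3.68879249 -1.32079883 -1.74060146] [-0.34369613 -1.24110786  0.08412099] [ 38.7  34.1  -2.1   0.1 -53.7 -77.5]
```

Turning with moment 0.084 N m, as expected. Continue to the stop.

>>> {"method": "move_arm", "body": {"targets": "0 0 0 -0.8;0 0 0 -0.8;0 0 0 -0.8;0 0 0 -0.8;0 0 0 -0.8;0 0 0 -0.8;0 0 0 -0.8;0 0 0 -0.8;0 0 0 -0.8;0 0 0 -0.8"}}

```text
time_s: 23.78
tcp_pos: [0.6148, 0.2854, 0.073]
ee_rot: [[-0.981, -0.195, 0.004], [-0.195, 0.981, -0.001], [-0.004, -0.002, -1.0]]
wrist_force: [6.5, -4.7, -1.5]
gripper_width: 0.185
gripper_force: 4.6
```

>>> {"method": "move_arm", "body": {"targets": "0 0 0 -0.8;0 0 0 -0.8;0 0 0 -0.8;0 0 0 -0.6;0 0 0 0"}}

```text
time_s: 24.2
tcp_pos: [0.6146, 0.285, 0.0732]
ee_rot: [[-0.998, 0.059, 0.004], [0.059, 0.998, -0.002], [-0.004, -0.002, -1.0]]
wrist_force: [6.1, -5.6, -1.9]
gripper_width: 0.204
gripper_force: 38.9
```

```bash
python3 - <<'E'
from h import *
st=sense();print(st["tcp_pos"],np.degrees(np.arctan2(st["ee_rot"][1][0],st["ee_rot"][0][0])),st["gripper_width"],st["wrist_force"],st["moment"],st["gripper_force"])
E
```

```text
[0.61459007 0.28503777 0.07315563] 176.61175021341413 0.20380208473272052 [ 6.10442011 -5.61762242 -1.87528719] [-1.43726933 -1.89767611  1.22115718] 38.92243031412363
```

A moment of 1.2 N m and forced fingers mean the handle is at its stop. Ease back, open, rise and verify.

>>> {"method": "move_arm", "body": {"targets": "0 0 0 0.5;0 0 0 0;0 0 0 0;0 0 0 0;0 0 0.5 0;0 0 0.9 0;0 0 0.9 0;0 0 0.9 0;0 0 0.9 0;0 0 0.9 0", "gripper": 36}}

```text
time_s: 25.03
tcp_pos: [0.6122, 0.2869, 0.2]
ee_rot: [[-1.0, 0.019, 0.001], [0.019, 1.0, 0.001], [-0.001, 0.001, -1.0]]
wrist_force: [0.1, 0.1, 0.0]
gripper_width: 0.411
gripper_force: 0.0
```

>>> {"method": "move_arm", "body": {"targets": "0.9 0 0.8 0;0.9 0 0.8 0;0.9 0 0.4 0;0.9 0 0 0;0 0 0 0;0 0 0 0"}}

```text
time_s: 25.53
tcp_pos: [0.7027, 0.2865, 0.2471]
ee_rot: [[-1.0, 0.02, -0.001], [0.02, 1.0, -0.0], [0.001, -0.0, -1.0]]
wrist_force: [0.3, -1.1, -0.3]
gripper_width: 0.412
gripper_force: 0.0
```

```bash
python3 - <<'E'
from h import *
c=wcap("w15"); st=sense();print(st["tcp_pos"],st["time_s"],st["wrist_force"])
g=c["image"].max(2); o=np.array([.613,.286])
# rectified darkness over top plane: which angle of bar is black beyond the disc (r=30..38mm)
for z in(.093,):
  for a in range(-90,95,6):
    t=np.radians(a); val=[]
    for s in(1,-1):
      for r in(.030,.034,.038):
        p=wproj(c,[*(o+s*r*np.array([np.cos(t),np.sin(t)])),z]).round().astype(int)
        val.append(int(g[p[1],p[0]]) if 0<=p[0]<560 and 0<=p[1]<420 else -1)
    print(a,val)
E
```

```text
[0.70197904 0.28662084 0.24733203] 25.5833 [ 0.17143698 -0.4478405   0.37281184]
-90 [67, 58, 118, 74, 200, 235]
-84 [71, 103, 122, 71, 239, 241]
-78 [68, 107, 123, 131, 232, 236]
-72 [68, 102, 120, 71, 236, 242]
-66 [68, 93, 123, 73, 239, 240]
-60 [70, 61, 120, 72, 157, 239]
-54 [68, 67, 121, 71, 64, 240]
-48 [69, 72, 64, 73, 72, 237]
-42 [70, 65, 70, 73, 72, 66]
-36 [68, 66, 70, 76, 75, 72]
-30 [68, 70, 69, 69, 69, 72]
-24 [71, 72, 70, 71, 70, 70]
-18 [70, 69, 141, 71, 76, 117]
-12 [69, 70, 189, 76, 70, 134]
-6 [69, 65, 237, 74, 91, 123]
0 [22, 47, 241, 69, 114, 125]
6 [22, 13, 31, 20, 19, 11]
12 [125, 223, 239, 18, 15, 22]
18 [17, 46, 44, 20, 15, 19]
24 [10, 24, 240, 12, 15, 55]
30 [161, 128, 240, 73, 108, 122]
36 [163, 156, 238, 71, 66, 125]
42 [166, 163, 182, 69, 72, 116]
48 [161, 160, 157, 68, 68, 67]
54 [163, 161, 165, 71, 70, 67]
60 [165, 167, 165, 70, 69, 70]
66 [160, 168, 170, 70, 70, 72]
72 [163, 165, 134, 69, 70, 57]
78 [132, 167, 242, 67, 68, 120]
84 [75, 125, 240, 72, 66, 119]
90 [74, 200, 235, 67, 58, 118]
```

The bar seems to sit near 12°, which may be short of the stop. I'll fit it precisely.

```bash
cat > bar.py <<'E'
from h import *
def bar(c,o=(.6132,.2863),z=.093):
    g=c["image"].max(2); P=[]
    for dx in np.arange(-.05,.0501,.001):
        for dy in np.arange(-.05,.0501,.001):
            if .026<np.hypot(dx,dy)<.043:
                p=wproj(c,[o[0]+dx,o[1]+dy,z]).round().astype(int)
                if 0<=p[0]<560 and 0<=p[1]<250 and g[p[1],p[0]]<38: P.append((dx,dy))
    P=np.array(P); u=np.linalg.svd(P-0*P.mean(0),full_matrices=False)[2][0]
    a=np.degrees(np.arctan(u[1]/u[0])); t=P@u
    print("bar angle",a,"n",len(P),"ends mean",np.round(P[t>0].mean(0),4),np.round(P[t<0].mean(0),4))
    d=P[t>0].mean(0)-P[t<0].mean(0); print("end-to-end angle",np.degrees(np.arctan2(d[1],d[0])))
E
python3 - <<'E'
from bar import *
bar(load("w13.npz")); bar(load("w15.npz"))
c=load("w15.npz");g=c["image"].max(2);u,v=wproj(c,[.613,.286,.09]).astype(int);print(u,v,wproj(c,[.655,.286,.093]))
print("\n".join("%3d|"%(r)+"".join("#" if q<30 else("+" if q<60 else("o" if q<105 else("." if q<180 else " "))) for q in g[r,u-60:u+60:2]) for r in range(max(v-60,0),v+65,3)))
E
```

```text
bar angle -89.53923721296002 n 524 ends mean [-0.0004  0.0249] [ 0.0001 -0.0313]
end-to-end angle 90.4643019182894
bar angle 11.742621745271453 n 377 ends mean [ 0.0261 -0.0019] [-0.0296 -0.01  ]
end-to-end angle 8.32844573605085
277 99 [278.26781111 143.21985676]
 39|..........                                                  
 42|...........                                                 
 45|...........                                                 
 48|.............       .....                                   
 51|..............    .........                                 
 54|..............................                              
 57|.................................                           
 60|......................o+####+.....                          
 63|.....................o#######o.......oooooo.                
 66|......................#######+oooooooooooooo                
 69|......................o#######oooooooooooooo                
 72|..................ooooo#######+ooooooooooooo.               
 75|.............oooooooooo############+ooooooooo      
[... 1194 characters left out ...]
.......oooooooooooooo###..++                      
135|.................oooooooo.ooo++###  +++                   ..
138|..............    oooooo...     ++. o++                  ...
141|.............      o.           o++o.                    ...
144|...........   ............                               ...
147|..........................                               ...
150|...........................                               ..
153|..........................                                ..
156|..........................                                ..
159|............ .............                                ..
162|............ .............                         .........
```

```bash
python3 - <<'E'
from h import *
for n in("w13","w15"):
    c=load(n+".npz"); g=c["image"].max(2)
    u,v=wproj(c,[.613,.286,.055]).astype(int)
    m=np.zeros_like(g);m[max(v-70,0):v+70,u-70:u+70]=1
    m=((g<100)&(m>0)).astype(np.uint8); m=cv2.morphologyEx(m,cv2.MORPH_OPEN,np.ones((5,5)))
    k,l,s,_=cv2.connectedComponentsWithStats(m);i=l[v,u]
    # grey top only: outline of component on the top plane, drop bar tips beyond 50mm
    pts=cv2.findContours((l==i).astype(np.uint8),cv2.RETR_EXTERNAL,cv2.CHAIN_APPROX_NONE)[0][0][:,0].astype(float)
    w=np.array([wplane(c,p,.055)[:2] for p in pts])-[.613,.286]
    print(n,cv2.minAreaRect((w*1000).astype(np.float32)))
    for a in range(0,360,15):
        q=w[np.abs((np.degrees(np.arctan2(w[:,1],w[:,0]))-a+180)%360-180)<4]; print(a,np.round(1e3*np.hypot(*q.mean(0)),0) if len(q) else None,end="; ")
    print()
    # white marks on the box top: bright pixels within 25..37mm
    B=[(round(1e3*dx),round(1e3*dy),int(g[p[1],p[0]])) for dx in np.arange(-.038,.0381,.002) for dy in np.arange(-.038,.0381,.002) for p in [wproj(c,[.613+dx,.286+dy,.055]).round().astype(int)] if .024<np.hypot(dx,dy)<.036 and g[p[1],p[0]]>95]
    print(B)
E
```

```text
w13 ((1.3153572082519531, -3.3775100708007812), (75.46331024169922, 90.76203155517578), 14.098983764648438)
0 39.0; 15 34.0; 30 39.0; 45 44.0; 60 49.0; 75 40.0; 90 35.0; 105 35.0; 120 37.0; 135 42.0; 150 49.0; 165 42.0; 180 38.0; 195 37.0; 210 38.0; 225 43.0; 240 49.0; 255 42.0; 270 49.0; 285 42.0; 300 38.0; 315 43.0; 330 45.0; 345 43.0; 
[(-8, 34, 140), (0, 30, 118), (0, 32, 117), (0, 34, 118), (30, 8, 111), (32, 6, 102), (32, 8, 121), (34, 8, 118)]
w15 ((-1.4245758056640625, -1.4014205932617188), (92.15459442138672, 73.86451721191406), 13.555787086486816)
0 37.0; 15 37.0; 30 29.0; 45 29.0; 60 29.0; 75 30.0; 90 37.0; 105 31.0; 120 37.0; 135 41.0; 150 48.0; 165 42.0; 180 39.0; 195 47.0; 210 38.0; 225 43.0; 240 50.0; 255 43.0; 270 38.0; 285 37.0; 300 39.0; 315 43.0; 330 49.0; 345 39.0; 
[(-10, 34, 112), (-8, 30, 126), (-8, 32, 131), (-8, 34, 125), (-6, 30, 99), (4, 34, 107), (6, 32, 132), (6, 34, 161), (8, 30, 131), (8, 32, 162), (8, 34, 165), (10, 28, 127), (10, 30, 163), (10, 32, 166), (10, 34, 168), (12, 28, 148), (12, 30, 164), (12, 32, 165), (14, 28, 165), (14, 30, 166), (14, 32, 164), (16, 26, 149), (16, 28, 164), (16, 30, 165), (16, 32, 166), (18, 24, 124), (18, 26, 167), (18, 28, 165), (18, 30, 167), (20, 22, 152), (20, 24, 162), (20, 26, 164), (20, 28, 161), (22, 20, 158), (22, 22, 164), (22, 24, 161), (22, 26, 158), (22, 28, 161), (24, 18, 157), (24, 20, 165), (24, 22, 166), (24, 24, 162), (24, 26, 163), (26, 16, 132), (26, 18, 164), (26, 20, 163), (26, 22, 160), (26, 24, 166), (28, 16, 162), (28, 18, 161), (28, 20, 161), (28, 22, 163), (30, 6, 99), (30, 16, 159), (30, 18, 159), (32, 6, 120), (32, 16, 143), (34, 6, 112), (34, 8, 229)]
```

The box itself is turned about 13.8°. Its on mark is at 13.5° and the bar now lies at ~12°, against the stop felt at 1.2 N m, so the handle is on. The slab and spatula have not been touched since they were checked. Handing in.

```bash
python3 - <<'E'
from h import *
print(finish_job())
E
```

```text
the job is handed in; nothing more can be done
None
```

I handed the job in with the slab home in the bay, the spatula flat in its slot and the isolator at its on stop by my measurements; the hand-in gave no verdict, and I viewed 12 pictures, over the limit of 10.

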